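# Plate the shortbread: wedges head to tail on the tray

## Task

Plate up the shortbread: pack the four whole wedges flat in the bamboo tray in one row, alternately head to tail, each lying straight across the tray, and lay the small round piece in the middle of the white plate. Leave the broken wedge, the straight finger and the demitasse where they are.

Things in the scene. Friction and masses are not known exactly. Their poses are not given: they have to be found in the camera images.
- wedge1: Whole shortbread wedge (four alike), loose, flat: 58 mm long, 24 mm thick, 45 mm wide at the wide end, 16 mm at the narrow end; flanks taper 15 deg each side, wide corners cut back 4 mm. End faces parallel, 58 mm apart: grip these from above. 40 g. Origin: underside, on centre line, 14 mm from wide end, 44 mm from narrow end (mid-length lies 15 mm along +x); x points to narrow end, z up.
- wedge2: Whole shortbread wedge (four alike), loose, flat: 58 mm long, 24 mm thick, 45 mm wide at the wide end, 16 mm at the narrow end; flanks taper 15 deg each side, wide corners cut back 4 mm. End faces parallel, 58 mm apart: grip these from above. 40 g. Origin: underside, on centre line, 14 mm from wide end, 44 mm from narrow end (mid-length lies 15 mm along +x); x points to narrow end, z up.
- wedge3: Whole shortbread wedge (four alike), loose, flat: 58 mm long, 24 mm thick, 45 mm wide at the wide end, 16 mm at the narrow end; flanks taper 15 deg each side, wide corners cut back 4 mm. End faces parallel, 58 mm apart: grip these from above. 40 g. Origin: underside, on centre line, 14 mm from wide end, 44 mm from narrow end (mid-length lies 15 mm along +x); x points to narrow end, z up.
- wedge4: Whole shortbread wedge (four alike), loose, flat: 58 mm long, 24 mm thick, 45 mm wide at the wide end, 16 mm at the narrow end; flanks taper 15 deg each side, wide corners cut back 4 mm. End faces parallel, 58 mm apart: grip these from above. 40 g. Origin: underside, on centre line, 14 mm from wide end, 44 mm from narrow end (mid-length lies 15 mm along +x); x points to narrow end, z up.
- round: Round middle piece of the same shortbread: a plain disc 50 mm across, 24 mm thick, about 45 g, loose on the table. Origin at the centre of its underside, z up.
- broken: Broken wedge of the same shortbread, only the wide half: 28 mm long, 45 mm wide tapering to 32 mm at the break, 24 mm thick. Not wanted. Origin on the underside, 14 mm from the wide end and 14 mm from the break; x points to the break.
- finger: Straight finger of the same shortbread: 58 x 26 x 24 mm with parallel sides, long side along its x. Not wanted. Origin at the centre of its underside.
- tray: Rectangular bamboo tray, fixed: outside 86 mm (its x, short way) by 190 mm (its y, long way), 10 mm high, lip 6 mm wide all round; inside 74 x 178 mm, inner floor 5 mm above the table, lip 5 mm above that floor. The wedges lie along x, side by side in a row along y; they fit only head to tail. Origin: centre of its underside.
- plate: Small round white ceramic plate, fixed on the table: 132 mm across the rim, rim 10 mm high, flat inner floor about 84 mm across, 5 mm above the table. Origin at the centre of its underside.
- demitasse: White ceramic demitasse standing among the shortbread, 62 mm across, 56 mm tall, with one handle on its +y side. Leave it where it stands. Origin at the centre of its underside.
Mind the look-alikes: they are no part of the job. Leave any pink or purple look-alike of the wedge1 alone.

How it is judged:
By the outcome, as a careful person would: the job done as asked, in the order asked, and still so for the second after the job is handed in, with the robot touching nothing.
It also fails if it takes over 122 s, if anything falls off the work surface, if the arm or the gripper's body presses on something with over 40 N, if the wrist force passes 120 N, or if a joint passes its speed limit or range.

## Robot

A 6-joint arm with a two-finger parallel gripper is mounted at the origin on the work surface. World frame = base frame: x ahead of the robot, y to its left, z up, the work surface at z = 0. Lengths are in m, angles in rad, forces in N, time in s.
With the tool pointing down it reaches from about 0.425 to 0.95 m from the base axis. Payload 3.5 kg.
Tool frame: the origin (TCP) lies at the very end of the fingers, on their centre line; the grasp point (between the pads) lies 19 mm behind it (tcp_to_grasp is the distance from the TCP to the grasp point, in m); z points along the fingers, y is the direction in which the jaws open and shut (so a half turn about z gives the same grasp; the last joint's range is limited). The gripper opens to 85 mm and grips with 20 to 120 N. Pads are 22 mm wide; open, the fingers measure 114 mm over their backs; the gripper's body (76 mm by 85 mm) begins 54 mm behind the grasp point. The pads swing forward as they close: fully open they stand 13 mm farther back than shut.
Start: joints at [1.036, 0.286, 1.577, -0, 1.279, -0.15], TCP at [0.253, 0.626, 0.195] pointing down, gripper open.
Joint ranges: [-2.77, 2.77], [-0.9, 2.22], [0.21, 2.48], [-1.53, 4.67], [0.24, 2.81], [-2.84, 2.84]. Speed limits (rad/s): [2.79, 2.79, 3.14, 3.14, 3.14, 3.14].

## Interface

Orientations are given as a unit quaternion [x, y, z, w].
In Python, from plant import * gives the robot as it stands. The module is installed in compiled form; this text tells all that it offers.
- The arm moves only by the tool arm_command, never from a script. Its argument "steps" is a list of rows, each a list of 3 entries, a list of its own where there are three numbers: the turn, a rotation vector about the tool's x, y, z in rad, then the shift along the tool's x, y, z in m, then the gripper command: -1 is shut, 1 is fully open, values between are in proportion. A call has 1 to 12 rows; each row is the pose to reach, as a shift and turn from the pose measured when the call began, along the tool's axes at that moment; what a row does not reach only later rows make up. A row lasts 1/8 s, in which the tool goes at most 62.5 mm and 10.7 degrees, less where a joint would pass 70% of its speed; a pose out of reach is approached as far as the arm can. A call with a gripper value outside its range is refused whole. The fingers move at their own pace and stop on an object; "force" is the grip in N (left out, the last holds). Time passes only in rows, so rows that repeat a pose let the fingers close. It gives the time, the measured TCP pose, the force and the opening at its end, in the units of the state.
- get_state(): the state, without advancing time (a new reading comes with each control period).
- read_camera(name): name is "side" or "top" or "wrist"; returns a dict with "frame" (420x560x3 uint8, red, green, blue), "vfov" (degrees; the focal length in pixels is half the picture's height over the tangent of half this angle, whatever the lens; pixels are square), "cx", "cy" (the principal point, pixels), "position" and "rotation" of the camera in the world; the wrist camera has in their place "mount" (4x4, takes a point from camera to tool coordinates, whose origin is the TCP and whose axes are the flange's). Camera axes: x right, y up, looking along -z (the intrinsics and any distortion apply to the point x, -y, -z); pixel columns grow to the right and rows downward; lengths in m; the calibration is good to about 2 mm. A picture is of the moment at which its call begins: read the wrist's pose just before it. There is no depth.
- sign_off(): hands the job in, once; it reports no verdict.
The state is a dict: "time": time; "qpos": joint angles; "dq": joint speeds; "joint_efforts": joint torques, N m; "eef_pos": TCP position; "tcp_rot": TCP orientation; "contact_force": force on the tool from outside, world axes, zero at the start; "wrist_torque": the same for the moment, N m; "opening": opening from 0.0 (shut) to 1.0 (fully open).
Only numpy, scipy, OpenCV 4.12 (cv2) and the standard library are available. Lean on these libraries where they do the work, as an engineer would, in place of code of your own. Each camera call takes 0.05 s, during which the arm holds its last target.

## Working session

There is one attempt and no reset: what is moved stays moved. The work goes in short steps, Python scripts to look and compute and a tool call to move; the robot and the scene stay as the last step left them, time stands still between calls to the robot, and variables do not carry over. Pictures are saved under pics/ and viewed, and the job is handed in when it is done.

Besides the shell and the picture viewer there is one more tool, called after "Emit:" by a JSON object that holds its "api" and its "payload", one argument or row to a line. arm_command: Moves the arm, as the interface text tells. Its arguments: {"type":"object","properties":{"steps":{"type":"array"},"force":{"type":"number"}},"required":["steps"]}

```bash
mkdir -p pics; python3 - <<'E'
from plant import *
import cv2,numpy as np
s=get_state();print(s)
for n in ["top","side","wrist"]:
    c=read_camera(n);cv2.imwrite(f"pics/{n}0.png",c["frame"][:,:,::-1])
    print({k:v for k,v in c.items() if k!="frame"})
E
```

```text
{'time': 0.0, 'qpos': array([ 1.03599861e+00,  2.87194392e-01,  1.57819704e+00, -1.57499343e-05,
        1.27860640e+00, -1.49978011e-01]), 'dq': array([ 0.00034376,  0.00150921,  0.00155117,  0.0004526 ,  0.00069983,
       -0.00067138]), 'joint_efforts': array([ 2.44861651e-03, -4.05973363e+01, -2.92632776e+01, -5.16608998e-05,
        5.73740312e-03,  1.51922217e-05]), 'eef_pos': array([0.25296363, 0.62499326, 0.19361729]), 'tcp_rot': array([ 1.91222458e-01,  9.81545987e-01, -1.13531376e-03, -3.96652146e-04]), 'contact_force': array([ 0.94799614, -0.19476516,  0.18705872]), 'wrist_torque': array([-0.04117387, -0.00357797,  0.00125533]), 'opening': 1.0021734650787768}
{'vfov': 54.185053097570325, 'cx': 274.0321358042297, 'cy': 204.60832756795637, 'position': array([0.40319176, 0.00975846, 1.02346373]), 'rotation': array([-0.02772396,  0.03183577,  0.7147192 , -0.69813632])}
{'vfov': 49.03437790295953, 'cx': 288.34346177416757, 'cy': 209.40621458887358, 'position': array([ 0.16552596, -0.79937268,  0.52772936]), 'rotation': array([ 0.49430063, -0.10241122, -0.15165442,  0.84981161])}
{'vfov': 59.64909497660819, 'cx': 281.88128364413706, 'cy': 205.97844034223607, 'mount': array([[ 1.16494675e-03,  9.44611541e-01,  3.28188480e-01,
         8.55624166e-02],
       [ 9.99999220e-01, -9.52954608e-04, -8.06773956e-04,
         2.44026434e-04],
       [-4.49339265e-04,  3.28189164e-01, -9.44611915e-01,
        -1.79239096e-01],
       [ 0.00000000e+00,  0.00000000e+00,  0.00000000e+00,
         1.00000000e+00]])}
```

View pics/top0.png

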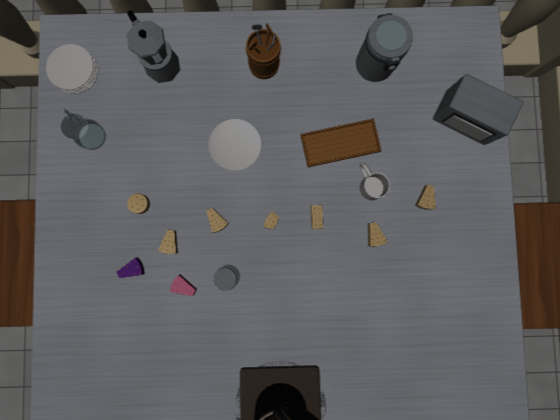

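View pics/side0.png

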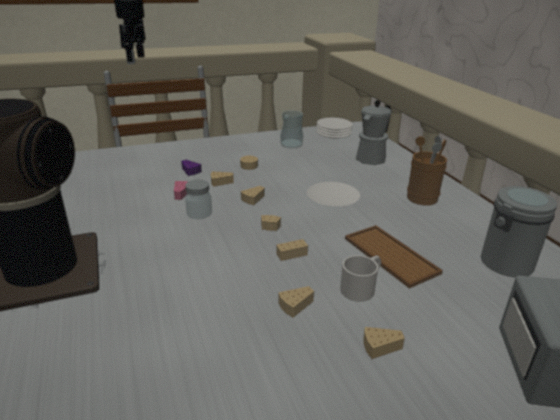

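View pics/wrist0.png

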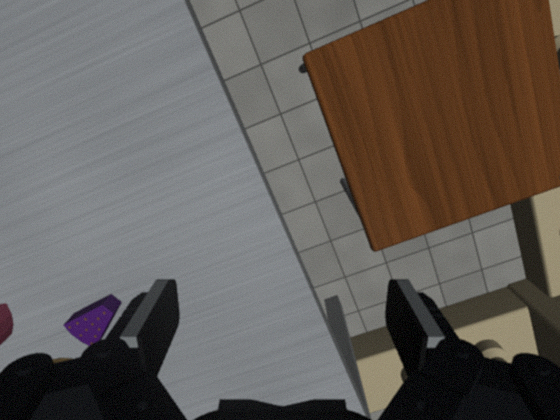

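Candidates in the top view, by pixel:
- **Whole wedges:** (169,242), (216,221), (376,235), (428,198).
- **Other shortbread:** broken wedge (271,221), finger (317,217), round (138,204).
- **Look-alikes to leave:** purple (131,269) and pink (183,287).
- **Fixtures:** white plate (235,145), as opposed to the stacked plates at (72,69), tray (341,143), demitasse (374,186).

Next I measure positions.

```bash
cat > h.py <<'E'
from plant import *
import cv2,numpy as np
from scipy.spatial.transform import Rotation as R
from scipy.optimize import least_squares
WEDGE=np.array([[-14,-18.5],[-14,18.5],[-10,22.5],[44,8],[44,-8],[-10,-22.5]])/1e3
ROUND=np.array([[25*np.cos(t),25*np.sin(t)] for t in np.linspace(0,2*np.pi,40)[:-1]])/1e3
TRAY=np.array([[-43,-95],[-43,95],[43,95],[43,-95]])/1e3
PLATE=np.array([[66*np.cos(t),66*np.sin(t)] for t in np.linspace(0,2*np.pi,60)[:-1]])/1e3
FING=np.array([[-29,-13],[-29,13],[29,13],[29,-13]])/1e3
class Cam:
    def __init__(s,name,c=None,save=None):
        st=get_state(); c=c or read_camera(name); s.c=c; s.st=st
        s.img=c["frame"]; s.f=s.img.shape[0]/2/np.tan(np.radians(c["vfov"])/2)
        if name=="wrist":
            M=c["mount"];Rt=R.from_quat(st["tcp_rot"]).as_matrix()
            s.R=Rt@M[:3,:3]; s.p=st["eef_pos"]+Rt@M[:3,3]
        else: s.R=R.from_quat(c["rotation"]).as_matrix(); s.p=np.array(c["position"])
        if save: cv2.imwrite(save,s.img[:,:,::-1])
    def proj(s,P):
        q=(np.atleast_2d(P)-s.p)@s.R
        return np.c_[s.c["cx"]+s.f*q[:,0]/-q[:,2], s.c["cy"]+s.f*q[:,1]/q[:,2]]
    def ray(s,uv,z):
        uv=np.atleast_2d(uv); d=np.c_[(uv[:,0]-s.c["cx"])/s.f,-(uv[:,1]-s.c["cy"])/s.f,-np.ones(len(uv))]@s.R.T
        return s.p+d*((z-s.p[2])/d[:,2])[:,None]
def hull(cam,poly,h,x,z0=0):
    c,si=np.cos(x[2]),np.sin(x[2]); q=poly@np.array([[c,si],[-si,c]])+x[:2]
    P=np.r_[np.c_[q,np.full(len(q),z0)],np.c_[q,np.full(len(q),z0+h)]]
    return cv2.convexHull(cam.proj(P).astype(np.float32))
def fit(cam,pts,poly,h,x0,z0=0,rot=True):
    def res(x):
        hu=hull(cam,poly,h,x if rot else [x[0],x[1],0],z0)
        return [cv2.pointPolygonTest(hu,(float(a),float(b)),True) for a,b in pts]
    best=None
    for a in (np.arange(0,2*np.pi,np.pi/4) if rot is True else [x0[2]]):
        v=[x0[0],x0[1],a] if rot else [x0[0],x0[1]]
        r=least_squares(res,v,loss='soft_l1',x_scale=[.01,.01,.2][:len(v)],diff_step=1e-3)
        if best is None or r.cost<best.cost:best=r
    return best.x,np.sqrt(np.mean(np.array(res(best.x))**2))
def mask_sb(img):
    hsv=cv2.cvtColor(img,cv2.COLOR_RGB2HSV)
    m=cv2.inRange(hsv,(8,70,70),(28,255,255))
    return cv2.morphologyEx(m,cv2.MORPH_CLOSE,np.ones((3,3)))
def blobs(m,amin,amax=1e9):
    cs,_=cv2.findContours(m,cv2.RETR_EXTERNAL,cv2.CHAIN_APPROX_NONE); o=[]
    for c in cs:
        if amin<cv2.contourArea(c)<amax:o.append(c)
    return o
def pts(c):
    # convex hull outline of blob grown half a px
    hu=cv2.convexHull(c)[:,0,:].astype(float)
    m=hu.mean(0); out=[]
    for a,b in zip(hu,np.roll(hu,-1,0)):
        n=max(1,int(np.hypot(*(b-a))/1)); out+= [a+(b-a)*k/n for k in range(n)]
    out=np.array(out); d=out-m; return out+0.5*d/np.linalg.norm(d,axis=1)[:,None]
def goto(p,toolx_yaw=None,st=None):
    """tool-frame turn, shift to reach TCP p, tool down, tool x axis at world yaw"""
    st=st or get_state(); Rt=R.from_quat(st["tcp_rot"]).as_matrix()
    y=np.arctan2(Rt[1,0],Rt[0,0]) if toolx_yaw is None else toolx_yaw
    Rg=np.array([[np.cos(y),np.sin(y),0],[np.sin(y),-np.cos(y),0],[0,0,-1]])
    print("yaw now",np.arctan2(Rt[1,0],Rt[0,0]).round(4),"pos",st["eef_pos"].round(4),"q",st["qpos"].round(3))
    print("turn",R.from_matrix(Rt.T@Rg).as_rotvec().round(4).tolist(),"shift",(Rt.T@(np.array(p)-st["eef_pos"])).round(4).tolist(),"t",st["time"])
E
python3 - <<'E'
from h import *
c=Cam("top")
for b in blobs(mask_sb(c.img),60,600):
    m=b[:,0].mean(0); p=c.ray(m,.012)[0]
    o=[]
    for n,P in [("wedge",WEDGE),("round",ROUND),("finger",FING)]:
        x,e=fit(c,pts(b),P,.024,[p[0],p[1],0],rot=n!="round"); o.append((n,x.round(4).tolist(),round(e,2)))
    o.sort(key=lambda t:t[2]);print(m.round(),p.round(3),cv2.contourArea(b),o[:2])
hsv=cv2.cvtColor(c.img,cv2.COLOR_RGB2HSV)
for uv in [(341,143),(235,145),(374,186),(430,198)]: print(uv,hsv[uv[1],uv[0]],c.ray(uv,.01)[0].round(3))
E
```

```text
[523. 302.] [ 0.237 -0.596  0.012] 117.0 [('wedge', [0.2491, -0.5742, 3.4065], np.float64(6.19)), ('finger', [0.2347, -0.6112, 3.1082], np.float64(6.39))]
[553. 285.] [ 0.276 -0.673  0.012] 66.0 [('wedge', [0.2647, -0.6484, 5.9174], np.float64(9.41)), ('finger', [0.2771, -0.6588, 2.8069], np.float64(9.53))]
[ 31. 286.] [0.304 0.597 0.012] 245.5 [('finger', [0.3033, 0.5933, 2.6858], np.float64(13.61)), ('wedge', [0.3158, 0.5774, 2.7281], np.float64(13.66))]
[168. 243.] [0.4   0.264 0.012] 257.5 [('wedge', [0.3896, 0.2665, 6.0759], np.float64(0.93)), ('finger', [0.4043, 0.2637, 2.9922], np.float64(1.29))]
[376. 235.] [ 0.408 -0.245  0.012] 268.0 [('wedge', [0.3969, -0.2483, 6.5008], np.float64(0.78)), ('finger', [0.4115, -0.245, 3.3029], np.float64(1.25))]
[271. 221.] [0.449 0.012 0.012] 141.0 [('finger', [0.4407, 0.0156, 2.6332], np.float64(1.54)), ('wedge', [0.4487, 0.0106, 4.201], np.float64(2.02))]
[215. 221.] [0.452 0.149 0.012] 264.0 [('wedge', [0.4432, 0.1419, 0.5167], np.float64(0.43)), ('finger', [0.4556, 0.1492, 3.6449], np.float64(1.5))]
[316. 217.] [ 0.456 -0.101  0.012] 22
[... 344 characters left out ...]
 np.float64(9.11)), ('wedge', [0.4391, 0.6884, 3.5225], np.float64(9.16))]
[137. 203.] [0.5   0.341 0.012] 280.5 [('round', [0.4997, 0.3394], np.float64(1.12)), ('wedge', [0.4979, 0.3449, 5.2981], np.float64(1.73))]
[428. 198.] [ 0.496 -0.379  0.012] 262.5 [('wedge', [0.4848, -0.3753, -0.1899], np.float64(1.07)), ('finger', [0.4994, -0.378, 3.0688], np.float64(1.33))]
[261.  45.] [0.898 0.028 0.012] 345.0 [('wedge', [0.8937, 0.0346, 5.0665], np.float64(5.77)), ('round', [0.8971, 0.0238], np.float64(6.08))]
(341, 143) [ 14 164  90] [ 0.64  -0.169  0.01 ]
(235, 145) [ 18   9 141] [0.641 0.097 0.01 ]
(374, 186) [  8   7 141] [ 0.529 -0.247  0.01 ]
(430, 198) [ 19 108 130] [ 0.496 -0.385  0.01 ]
```

```bash
python3 - <<'E'
from h import *
goto([.404,.264,.15],1.364)
c=Cam("top")
im=cv2.resize(c.img[120:300,90:460],None,fx=2.1,fy=2.1,interpolation=cv2.INTER_CUBIC);cv2.imwrite("pics/crop1.png",im[:,:,::-1])
# tray
hsv=cv2.cvtColor(c.img,cv2.COLOR_RGB2HSV)
m=cv2.inRange(hsv,(5,110,40),(22,255,200));m[:110]=0;m[172:]=0;m[:,:290]=0;m[:,400:]=0
b=max(blobs(m,500),key=cv2.contourArea);print(cv2.contourArea(b),fit(c,pts(b),TRAY,.01,[.64,-.169,0],rot=True))
g=c.img.astype(int).sum(2)/3
for u in range(200,272,3):print(int(g[145,u]),end=' ')
E
```

```text
yaw now 2.7568 pos [0.2531 0.6252 0.1941] q [ 1.036  0.287  1.578 -0.     1.279 -0.15 ]
turn [-0.0014, 0.0009, 1.3928] shift [-0.2755, -0.2781, 0.0445] t 0.2
2365.0 (array([ 0.64274505, -0.16805168,  3.33107001]), np.float64(0.3269439219419378))
108 107 105 125 128 131 134 136 137 137 136 137 138 138 139 141 140 142 141 142 134 106 109 109
```

View pics/crop1.png

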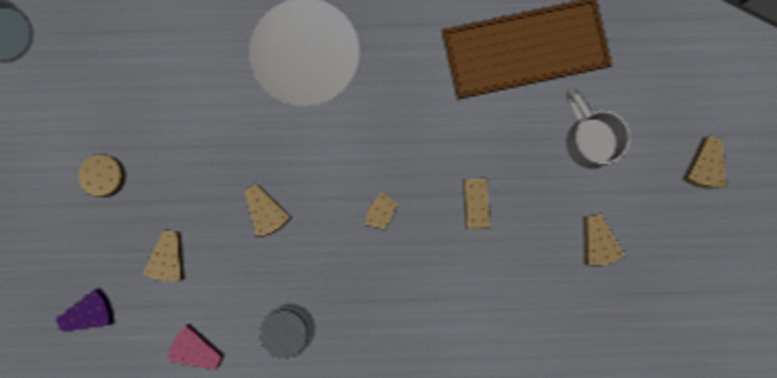

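Emit:
{"api": "arm_command", "payload": {
  "steps": [
    [[0,0,1.393],[-0.2755,-0.278,0.0445],1],
    [[0,0,1.393],[-0.2755,-0.278,0.0445],1],
    [[0,0,1.393],[-0.2755,-0.278,0.0445],1],
    [[0,0,1.393],[-0.2755,-0.278,0.0445],1],
    [[0,0,1.393],[-0.2755,-0.278,0.0445],1],
    [[0,0,1.393],[-0.2755,-0.278,0.0445],1],
    [[0,0,1.393],[-0.2755,-0.278,0.0445],1],
    [[0,0,1.393],[-0.2755,-0.278,0.0445],1],
    [[0,0,1.393],[-0.2755,-0.278,0.0445],1],
    [[0,0,1.393],[-0.2755,-0.278,0.0445],1]
  ],
  "force": 30
}}

```text
time: 1.5
eef_pos: [0.404, 0.2644, 0.1502]
tcp_rot: [0.776, 0.631, -0.0, 0.0]
contact_force: [-0.1, -0.4, -0.4]
opening: 0.999
```

```bash
cat >> h.py <<'E'
def wlook(save,P,guess,z0=0,rot='near',amin=1500,top=True):
    c=Cam("wrist",save=None); im=c.img.copy(); out=None
    m=mask_sb(im); best=None
    g=c.proj([guess[0],guess[1],z0+.012])[0]
    for b in blobs(m,amin):
        q=b[:,0].mean(0)
        d=np.hypot(*(q-g))
        if best is None or d<best[0]:best=(d,b)
    if best is not None:
        b=best[1]; x,e=fit(c,pts(b),P,.024,guess,z0=z0,rot=rot)
        print("blob",b[:,0].mean(0).round(),cv2.contourArea(b),"fit",np.round(x,4).tolist(),"rms px",round(float(e),2)); out=x
        xx=x if len(x)==3 else [x[0],x[1],0]
        cv2.polylines(im,[hull(c,P,.024,xx,z0).astype(int)],True,(0,255,0),1)
    cv2.imwrite(save,im[:,:,::-1]); return out,c
def mid(x,d=.015): return np.array([x[0]+d*np.cos(x[2]),x[1]+d*np.sin(x[2])])
E
python3 - <<'E'
from h import *
x,c=wlook("pics/w1.png",WEDGE,[.3896,.2665,-.207])
print(mid(x)); goto([*mid(x),.002],x[2]+np.pi/2)
E
```

```text
blob [279. 183.] 2421.5 fit [0.3884, 0.2644, -0.1868] rms px 0.87
[0.4031197  0.26157546]
yaw now 1.3654 pos [0.404  0.2645 0.1501] q [ 3.700e-01 -1.020e-01  2.079e+00 -1.000e-03  1.165e+00  5.750e-01]
turn [-0.0004, 0.001, -0.0186] shift [-0.0029, -0.0002, 0.1481] t 1.55
```

View pics/w1.png

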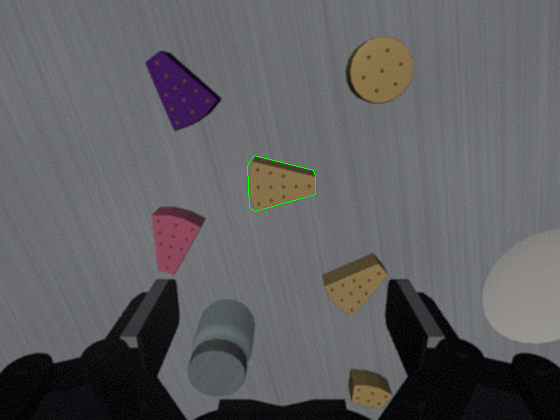

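```bash
python3 - <<'E'
from h import *
c=Cam("wrist");st=c.st;Rt=R.from_quat(st["tcp_rot"]).as_matrix()
for z in (0,-.0065,-.013):
  print(z,c.proj([st["eef_pos"]+Rt@np.array(v+[z]) for v in ([.011,-.0425],[.011,.0425],[-.011,-.0425],[-.011,-.057],[.011,-.057])]).round().tolist())
im=cv2.resize(c.img[260:420,100:300],None,fx=4,fy=4)
cv2.imwrite("pics/f.png",cv2.convertScaleAbs(im[:,:,::-1],alpha=2.5))
E
```

```text
0 [[203.0, 227.0], [363.0, 227.0], [205.0, 264.0], [179.0, 264.0], [175.0, 227.0]]
-0.0065 [[200.0, 232.0], [366.0, 232.0], [203.0, 270.0], [176.0, 270.0], [172.0, 232.0]]
-0.013 [[197.0, 237.0], [369.0, 238.0], [200.0, 276.0], [172.0, 276.0], [168.0, 237.0]]
```

View pics/f.png

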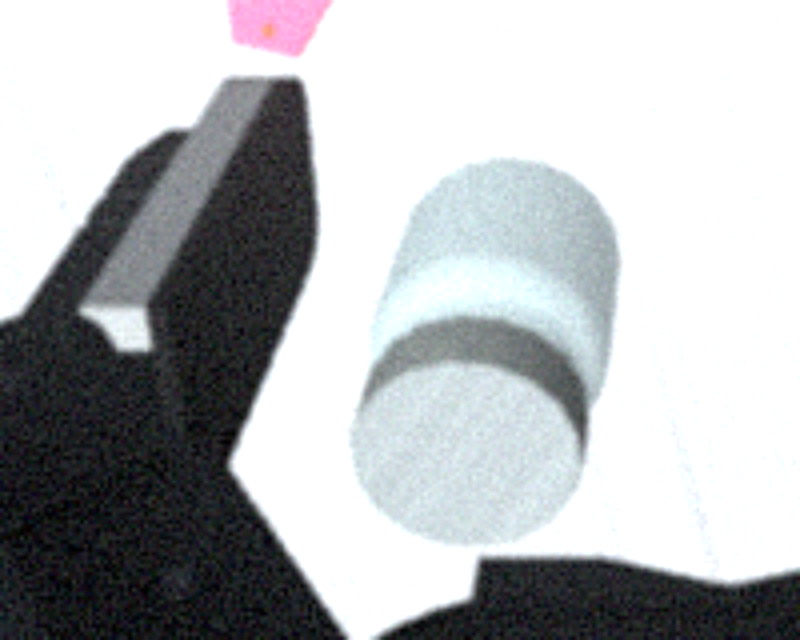

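Emit:
{"api": "arm_command", "payload": {
  "steps": [
    [[0,0,0],[0,0,0],-1],
    [[0,0,0],[0,0,0],-1],
    [[0,0,0],[0,0,0],-1],
    [[0,0,0],[0,0,0],-1],
    [[0,0,0],[0,0,0],-1],
    [[0,0,0],[0,0,0],-1],
    [[0,0,0],[0,0,0],-1],
    [[0,0,0],[0,0,0],-1]
  ]
}}

```text
time: 2.6
eef_pos: [0.404, 0.2645, 0.1502]
tcp_rot: [0.776, 0.631, -0.0, 0.0]
contact_force: [-0.3, 0.0, -0.7]
opening: -0.004
```

```bash
python3 - <<'E'
from h import *
c=Cam("wrist");st=c.st;Rt=R.from_quat(st["tcp_rot"]).as_matrix()
print(st["opening"])
for z in (0,-.013,-.03):
  print(z,c.proj([st["eef_pos"]+Rt@np.array(v+[z]) for v in ([.011,0],[-.011,0])]).round().tolist())
cv2.imwrite("pics/f2.png",cv2.convertScaleAbs(cv2.resize(c.img[180:420,140:420],None,fx=2.5,fy=2.5)[:,:,::-1],alpha=2.))
c=Cam("side")
p=c.proj([st["eef_pos"]])[0];print("side",p)
u,v=map(int,p)
cv2.imwrite("pics/f3.png",cv2.convertScaleAbs(cv2.resize(c.img[v-70:v+30,u-70:u+70],None,fx=5,fy=5)[:,:,::-1],alpha=2.))
E
```

```text
-0.004233281560116816
0 [[283.0, 227.0], [283.0, 264.0]]
-0.013 [[283.0, 237.0], [283.0, 277.0]]
-0.03 [[283.0, 253.0], [283.0, 295.0]]
side [219.24443966 126.00053794]
```

View pics/f2.png

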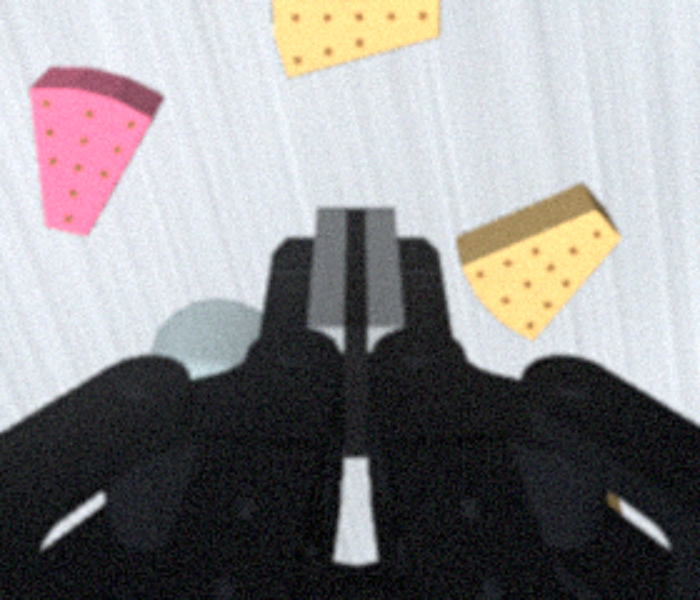

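View pics/f3.png

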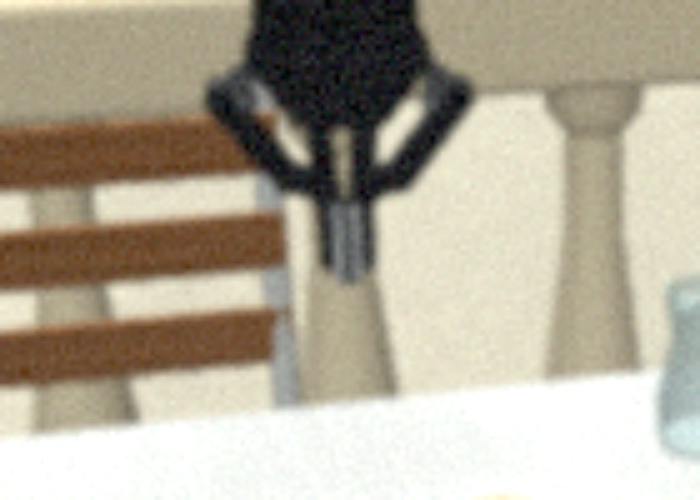

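Emit:
{"api": "arm_command", "payload": {
  "steps": [
    [[0,0,0],[0.06,0,0.03],-1],
    [[0,0,0],[0.06,0,0.06],-1],
    [[0,0,0],[0.06,0,0.09],-1],
    [[0,0,0],[0.06,0,0.11],-1],
    [[0,0,0],[0.06,0,0.11],-1],
    [[0,0,0],[0.06,0,0.11],-1]
  ]
}}

```text
time: 3.45
eef_pos: [0.4169, 0.3235, 0.041]
tcp_rot: [0.776, 0.631, 0.0, 0.0]
contact_force: [0.1, -0.8, 1.0]
opening: 0.001
```

```bash
python3 - <<'E'
from h import *
c=Cam("side");st=c.st;print(st["eef_pos"],st["contact_force"])
p=c.proj([st["eef_pos"],st["eef_pos"]*[1,1,0]]);print("side",p)
u,v=map(int,p[0])
cv2.imwrite("pics/f4.png",cv2.convertScaleAbs(cv2.resize(c.img[v-70:v+50,u-70:u+70],None,fx=5,fy=5)[:,:,::-1],alpha=2.))
E
```

```text
[0.41685598 0.32351373 0.04101573] [ 0.14002706 -0.7921779   1.01661027]
side [[220.74772285 157.74887272]
 [221.47146009 171.75672637]]
```

View pics/f4.png

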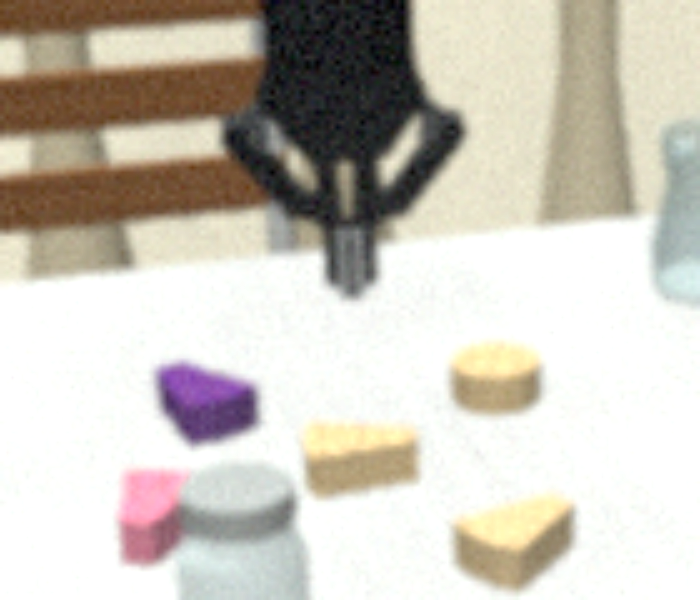

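Emit:
{"api": "arm_command", "payload": {
  "steps": [
    [[0,0,0],[0,0,0.015],-1],
    [[0,0,0],[0,0,0.025],-1],
    [[0,0,0],[0,0,0.035],-1],
    [[0,0,0],[0,0,0.035],-1]
  ]
}}

```text
time: 4.0
eef_pos: [0.4162, 0.3231, 0.005]
tcp_rot: [0.776, 0.631, -0.001, 0.0]
contact_force: [0.0, -0.4, -0.7]
opening: 0.0
```

```bash
python3 - <<'E'
from h import *
c=Cam("side");st=c.st;print(st["eef_pos"],st["contact_force"])
p=c.proj([st["eef_pos"],st["eef_pos"]*[1,1,0]]);print("side",p)
u,v=map(int,p[0])
cv2.imwrite("pics/f5.png",cv2.convertScaleAbs(cv2.resize(c.img[v-70:v+50,u-70:u+70],None,fx=5,fy=5)[:,:,::-1],alpha=2.))
E
```

```text
[0.41616731 0.32311821 0.00498723] [ 0.04158067 -0.43287692 -0.65729078]
side [[221.17049477 170.16833611]
 [221.2577061  171.84800066]]
```

View pics/f5.png

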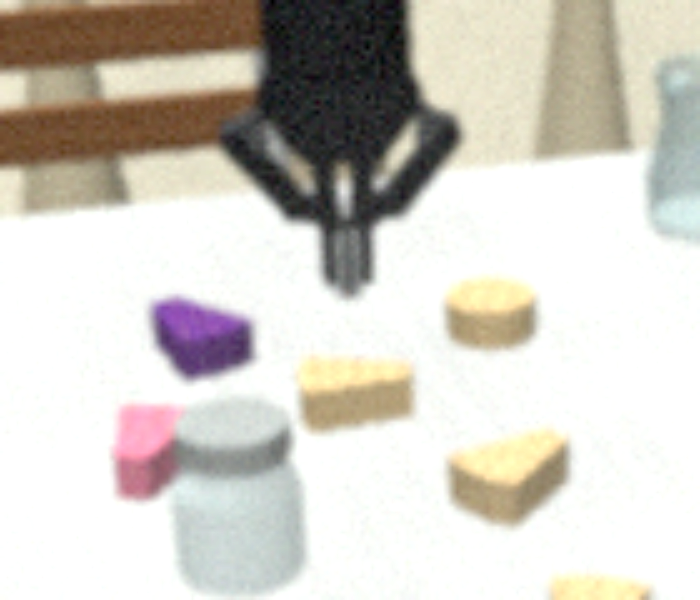

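Emit:
{"api": "arm_command", "payload": {
  "steps": [
    [[0,0,0],[0,0,0.01],-1],
    [[0,0,0],[0,0,0.02],-1],
    [[0,0,0],[0,0,0.02],-1]
  ]
}}

```text
time: 4.42
eef_pos: [0.4157, 0.3228, -0.0157]
tcp_rot: [0.776, 0.631, -0.001, 0.0]
contact_force: [-0.2, -0.3, 0.4]
opening: 0.001
```

```bash
python3 - <<'E'
from h import *
c=Cam("side");st=c.st;print(st["eef_pos"],st["contact_force"])
p=c.proj([st["eef_pos"],st["eef_pos"]*[1,1,0]]);print("side",p)
u,v=map(int,p[0])
cv2.imwrite("pics/f6.png",cv2.convertScaleAbs(cv2.resize(c.img[v-70:v+50,u-70:u+70],None,fx=5,fy=5)[:,:,::-1],alpha=2.))
E
```

```text
[ 0.41566761  0.32284949 -0.01567158] [-0.16695142 -0.28252959  0.42298819]
side [[221.3737465  177.14828554]
 [221.10086693 171.9115847 ]]
```

View pics/f6.png

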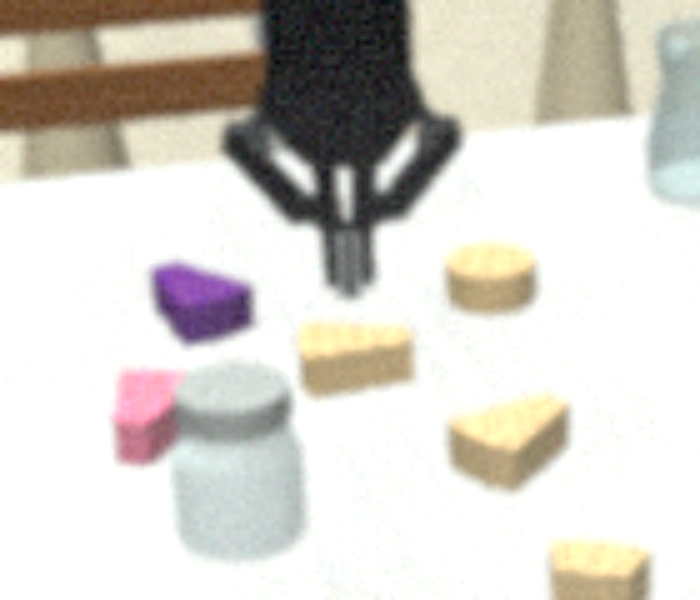

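Emit:
{"api": "arm_command", "payload": {
  "steps": [
    [[0,0,0],[0,0,0.005],-1],
    [[0,0,0],[0,0,0.009],-1],
    [[0,0,0],[0,0,0.012],-1],
    [[0,0,0],[0,0,0.012],-1]
  ]
}}

```text
time: 4.97
eef_pos: [0.416, 0.323, -0.0274]
tcp_rot: [0.776, 0.631, -0.001, 0.0]
contact_force: [-0.2, 1.0, 0.8]
opening: -0.002
```

Emit:
{"api": "arm_command", "payload": {
  "steps": [
    [[0,0,0],[0,0,0.002],-1],
    [[0,0,0],[0,0,0.004],-1],
    [[0,0,0],[0,0,0.004],-1]
  ]
}}

```text
time: 5.35
eef_pos: [0.4158, 0.3229, -0.0315]
tcp_rot: [0.776, 0.631, -0.001, 0.0]
contact_force: [-0.2, 0.5, -0.2]
opening: -0.004
```

Emit:
{"api": "arm_command", "payload": {
  "steps": [
    [[0,0,0],[0,0,0.002],-1],
    [[0,0,0],[0,0,0.003],-1],
    [[0,0,0],[0,0,0.003],-1]
  ]
}}

```text
time: 5.72
eef_pos: [0.4157, 0.3228, -0.0347]
tcp_rot: [0.776, 0.631, -0.001, 0.0]
contact_force: [-0.3, 0.4, -0.3]
opening: -0.0
```

```bash
python3 - <<'E'
from h import *
c=Cam("side");st=c.st;print(st["eef_pos"],st["contact_force"])
p=c.proj([st["eef_pos"],st["eef_pos"]*[1,1,0]]);print("side",p)
u,v=map(int,p[0])
cv2.imwrite("pics/f7.png",cv2.convertScaleAbs(cv2.resize(c.img[v-70:v+20,u-60:u+60],None,fx=6,fy=6)[:,:,::-1],alpha=2.))
c=Cam("wrist",save="pics/f8.png")
E
```

```text
[ 0.41571381  0.32284648 -0.03465946] [-0.27816332  0.38093745 -0.34774712]
side [[221.71667379 183.40601008]
 [221.117847   171.90981025]]
```

View pics/f7.png

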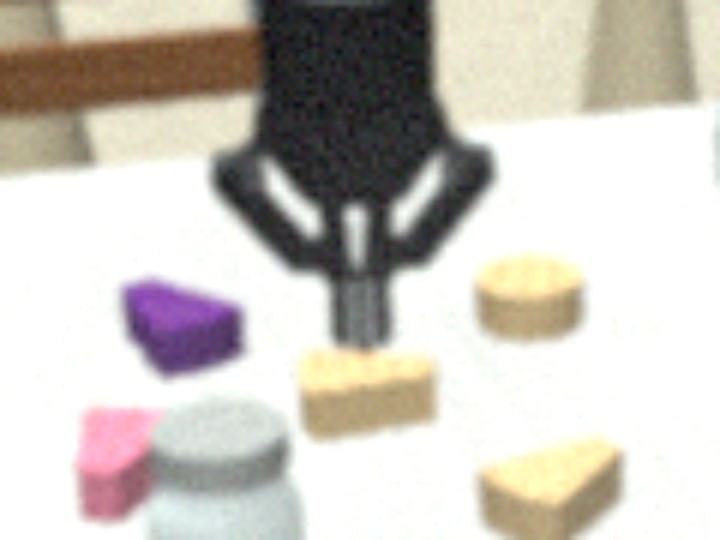

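View pics/f8.png

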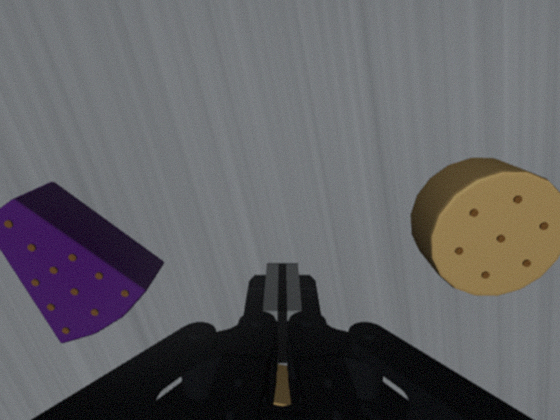

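Emit:
{"api": "arm_command", "payload": {
  "steps": [
    [[0,0,0],[0,0,0.002],-1],
    [[0,0,0],[0,0,0.003],-1],
    [[0,0,0],[0,0,0.003],-1]
  ]
}}

```text
time: 6.2
eef_pos: [0.4161, 0.323, -0.0362]
tcp_rot: [0.776, 0.631, -0.002, 0.0]
contact_force: [-3.3, -2.3, 7.3]
opening: 0.007
```

```bash
python3 - <<'E'
from h import *
c=Cam("wrist");st=c.st;Rt=R.from_quat(st["tcp_rot"]).as_matrix();print(st["eef_pos"],st["contact_force"])
for r in (263,264): print((c.ray([282,r],.0)[0]-st["eef_pos"])@Rt)
E
```

```text
[ 0.41607728  0.3230327  -0.0362414 ] [-3.33139602 -2.25204946  7.26304302]
[ 0.00919871 -0.00055537 -0.03626369]
[ 0.00870873 -0.00055475 -0.03626246]
```

```bash
python3 - <<'E'
from h import *
goto([.4031,.2616,-.032],1.384)
E
```

```text
yaw now 1.3655 pos [ 0.4161  0.323  -0.0363] q [ 4.680e-01  2.840e-01  2.064e+00 -1.000e-03  7.970e-01  6.740e-01]
turn [-0.002, 0.0025, -0.0185] shift [-0.0628, -0.0002, -0.0041] t 6.25
```

Emit:
{"api": "arm_command", "payload": {
  "steps": [
    [[0,0,0],[0,0,-0.05],-1],
    [[0,0,0],[0,0,-0.09],-1],
    [[0,0,-0.0185],[-0.03,0,-0.09],1],
    [[0,0,-0.0185],[-0.063,0,-0.09],1],
    [[0,0,-0.0185],[-0.063,0,-0.09],1],
    [[0,0,-0.0185],[-0.063,0,-0.09],1],
    [[0,0,-0.0185],[-0.063,0,-0.06],1],
    [[0,0,-0.0185],[-0.063,0,-0.04],1],
    [[0,0,-0.0185],[-0.063,0,-0.04],1]
  ]
}}

```text
time: 7.38
eef_pos: [0.402, 0.2615, 0.0023]
tcp_rot: [0.77, 0.638, -0.003, -0.001]
contact_force: [-0.0, 0.3, -0.3]
opening: 1.001
```

```bash
python3 - <<'E'
from h import *
x,c=wlook("pics/w2.png",WEDGE,[.3884,.2644,-.187])
print(mid(x)); goto([*mid(x),-.032],x[2]+np.pi/2)
E
```

```text
blob [280. 256.] 8243.5 fit [0.3884, 0.2642, -0.1878] rms px 1.69
[0.40310514 0.2614466 ]
yaw now 1.3847 pos [0.4031 0.2619 0.0035] q [ 3.650e-01  1.190e-01  2.167e+00 -1.000e-03  8.600e-01  5.520e-01]
turn [-0.0031, 0.0031, 0.0017] shift [-0.0003, 0.0002, 0.0355] t 7.425
```

View pics/w2.png

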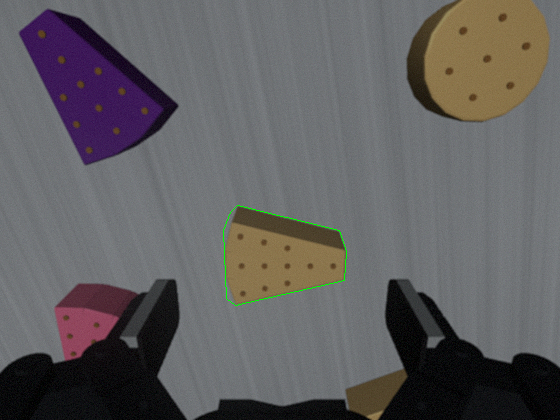

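```bash
python3 - <<'E'
from h import *
c=Cam("top");hsv=cv2.cvtColor(c.img,cv2.COLOR_RGB2HSV)
m=cv2.inRange(hsv,(160,80,60),(180,255,255))
b=max(blobs(m,60),key=cv2.contourArea);p=c.ray(b[:,0].mean(0),.012)[0]
x,e=fit(c,pts(b),WEDGE,.024,[p[0],p[1],0]);print(x,e,b[:,0].mean(0))
cc,s=np.cos(x[2]),np.sin(x[2]);q=WEDGE@np.array([[cc,s],[-s,cc]])+x[:2]
st=get_state();Rt=R.from_quat(st["tcp_rot"]).as_matrix()
print(((np.c_[q,np.zeros(len(q))]-[.4031,.2616,0])@Rt)[:,:2].round(3).tolist())
E
```

```text
[0.29873037 0.2417037  4.24743166] 0.6746532996978667 [181.55 287.2 ]
[[-0.02, -0.113], [-0.03, -0.077], [-0.035, -0.075], [-0.083, -0.103], [-0.079, -0.119], [-0.023, -0.118]]
```

Pink is at least 75 mm away on the jaw axis and offset −30 mm, so it is clear of the finger (57 mm). I'll descend and grip.

Emit:
{"api": "arm_command", "payload": {
  "steps": [
    [[-0.003,0.003,0],[0,0,0.018],1],
    [[-0.003,0.003,0],[0,0,0.0355],1],
    [[-0.003,0.003,0],[0,0,0.0355],1],
    [[-0.003,0.003,0],[0,0,0.0355],-1],
    [[-0.003,0.003,0],[0,0,0.0355],-1],
    [[-0.003,0.003,0],[0,0,0.0355],-1],
    [[-0.003,0.003,0],[0,0,0.0355],-1],
    [[-0.003,0.003,0],[0,0,0.0355],-1],
    [[-0.003,0.003,0],[0,0,0.0355],-1]
  ],
  "force": 40
}}

```text
time: 8.6
eef_pos: [0.4052, 0.2626, -0.0297]
tcp_rot: [0.77, 0.638, 0.002, 0.001]
contact_force: [-0.8, 0.9, 5.6]
opening: 0.667
```

```bash
python3 - <<'E'
from h import *
c=Cam("wrist",save="pics/w3.png");print(c.st["opening"]*85)
c=Cam("side");p=c.proj([[.403,.262,0]])[0].astype(int);u,v=p
cv2.imwrite("pics/s3.png",cv2.convertScaleAbs(cv2.resize(c.img[v-50:v+30,u-60:u+60],None,fx=6,fy=6)[:,:,::-1],alpha=2.))
E
```

```text
56.69780290523989
```

View pics/w3.png

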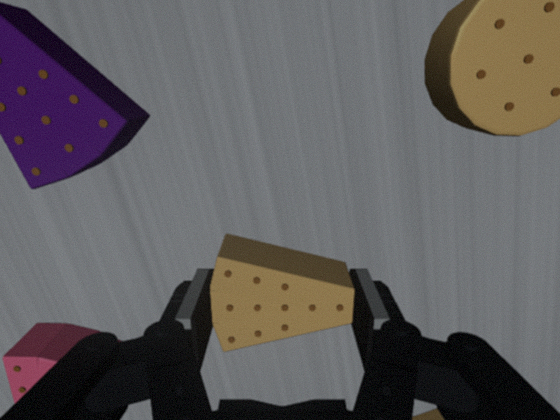

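View pics/s3.png

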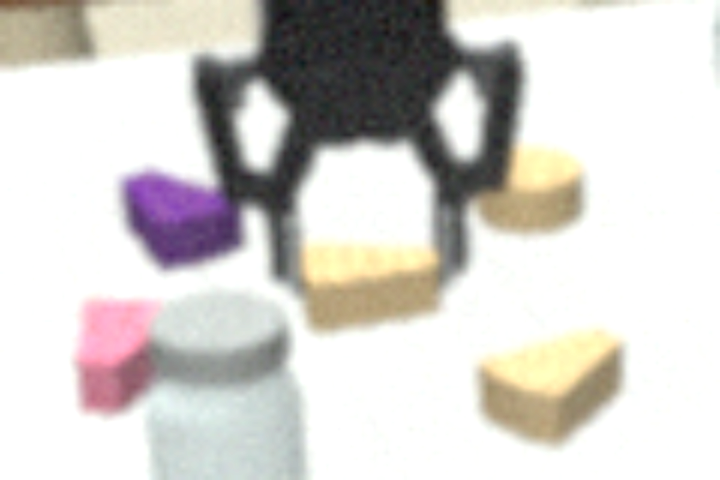

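```bash
python3 - <<'E'
from h import *
goto([.666,-.30,.17],1.76)
E
```

```text
yaw now 1.3846 pos [ 0.4052  0.2626 -0.0297] q [0.365 0.184 2.173 0.    0.779 0.551]
turn [0.0043, -0.0017, -0.3754] shift [-0.5041, 0.3612, -0.1995] t 8.7
```

Emit:
{"api": "arm_command", "payload": {
  "steps": [
    [[0,0,0],[0,0,-0.03],-1],
    [[0,0,0],[0,0,-0.07],-1],
    [[0,0,0],[0,0,-0.12],-1],
    [[0.004,-0.002,-0.1],[-0.05,0.036,-0.16],-1],
    [[0.004,-0.002,-0.2],[-0.1,0.072,-0.2],-1],
    [[0.004,-0.002,-0.375],[-0.15,0.108,-0.2],-1],
    [[0.004,-0.002,-0.375],[-0.2,0.144,-0.2],-1],
    [[0.004,-0.002,-0.375],[-0.25,0.18,-0.2],-1],
    [[0.004,-0.002,-0.375],[-0.3,0.216,-0.2],-1],
    [[0.004,-0.002,-0.375],[-0.35,0.252,-0.2],-1],
    [[0.004,-0.002,-0.375],[-0.4,0.288,-0.2],-1],
    [[0.004,-0.002,-0.375],[-0.45,0.324,-0.2],-1]
  ]
}}

```text
time: 10.2
eef_pos: [0.6323, -0.2258, 0.17]
tcp_rot: [0.637, 0.771, 0.0, -0.0]
contact_force: [1.0, 0.1, 0.4]
opening: 0.664
```

```bash
python3 - <<'E'
from h import *
goto([.666,-.30,.17],1.76)
E
```

```text
yaw now 1.7593 pos [ 0.6323 -0.2258  0.17  ] q [-0.494  0.298  1.609  0.     1.235 -0.682]
turn [-0.0001, -0.0003, -0.0007] shift [-0.0792, 0.0192, -0.0] t 10.2
```

Emit:
{"api": "arm_command", "payload": {
  "steps": [
    [[0,0,0],[-0.05,0.015,0],-1],
    [[0,0,0],[-0.079,0.019,0],-1],
    [[0,0,0],[-0.079,0.019,0],-1],
    [[0,0,0],[-0.079,0.019,0],-1]
  ]
}}

```text
time: 10.7
eef_pos: [0.6652, -0.2989, 0.1693]
tcp_rot: [0.637, 0.771, 0.0, -0.001]
contact_force: [-0.3, 0.6, -0.8]
opening: 0.665
```

```bash
python3 - <<'E'
from h import *
c=Cam("wrist",save="pics/t1.png")
print(c.st["eef_pos"],c.st["opening"])
E
```

```text
[ 0.6652133  -0.2988762   0.16926698] 0.665355504112104
```

View pics/t1.png

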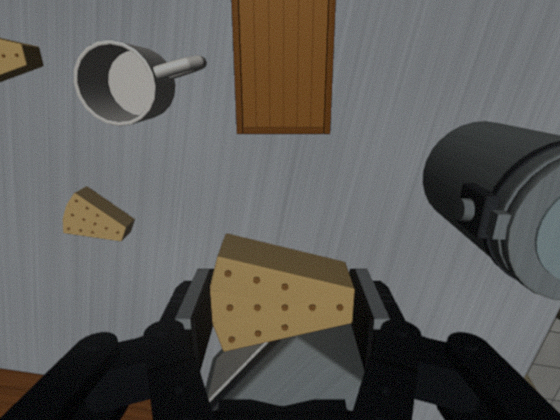

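Emit:
{"api": "arm_command", "payload": {
  "steps": [
    [[0,0,0],[0.05,0,0],-1],
    [[0,0,0],[0.08,0,0],-1],
    [[0,0,0],[0.08,0,0],-1],
    [[0,0,0],[0.08,0,0],-1]
  ]
}}

```text
time: 11.25
eef_pos: [0.6503, -0.2194, 0.1702]
tcp_rot: [0.637, 0.771, 0.0, -0.0]
contact_force: [-0.1, -0.4, -0.2]
opening: 0.663
```

```bash
python3 - <<'E'
from h import *
c=Cam("wrist");im=c.img.copy()
hsv=cv2.cvtColor(im,cv2.COLOR_RGB2HSV)
m=cv2.inRange(hsv,(5,130,40),(22,255,255));
m=cv2.morphologyEx(m,cv2.MORPH_OPEN,np.ones((5,5)))
g=c.proj([.643,-.168,.01])[0];print(g)
for b in blobs(m,1500):print(b[:,0].min(0),b[:,0].max(0),cv2.contourArea(b))
b=[b for b in blobs(m,1500) if cv2.pointPolygonTest(b,(float(g[0]),float(g[1])),False)>0][0]
P=pts(b);P=P[(P[:,1]<225)&(P[:,1]>3)]
x,e=fit(c,P,TRAY,.01,[.643,-.168,.19],rot='near');print(x,e)
cv2.polylines(im,[hull(c,TRAY,.01,x).astype(int)],True,(0,255,0),1)
cv2.imwrite("pics/t2.png",im[:,:,::-1])
E
```

```text
[285.23889264 118.1037256 ]
[232   0] [333 214] 19829.0
[ 0.64028298 -0.16660866  0.19083707] 0.6699771762770118
```

View pics/t2.png

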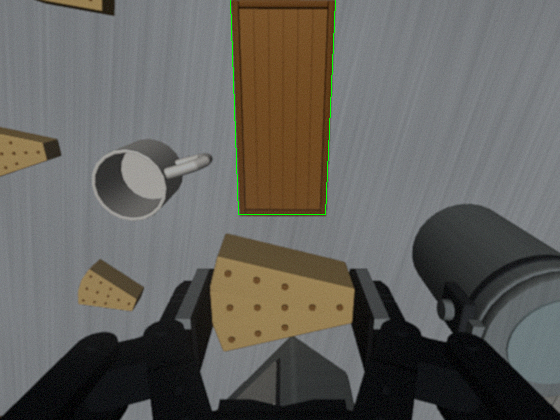

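```bash
cat >> h.py <<'E'
TR=np.array([0.6403,-0.1666,0.191])
def inhand(dz=.0297,flip=False,save="pics/ih.png"):
    st=get_state();Rt=R.from_quat(st["tcp_rot"]).as_matrix();y=np.arctan2(Rt[1,0],Rt[0,0])-np.pi/2+(np.pi if flip else 0)
    e=st["eef_pos"]; x,c=wlook(save,WEDGE,[e[0]-.015*np.cos(y),e[1]-.015*np.sin(y),y],z0=e[2]+dz)
    d=np.r_[mid(x)-e[:2],0]@Rt; print("mid in tool xy",d.round(4),"yaw err",round(x[2]-y,4)); return d,x[2]-y
def slot(s,tr=None):
    t=TR if tr is None else tr; return t[:2]+s*np.array([-np.sin(t[2]),np.cos(t[2])])
E
python3 - <<'E'
from h import *
inhand()
for s in (.054,.018,-.018,-.054):print(s,slot(s).round(4))
goto([*slot(.054),.05],TR[2]+np.pi/2)
E
```

```text
blob [276. 293.] 12135.0 fit [0.6357, -0.224, 0.1853] rms px 2.08
mid in tool xy [-0.0012 -0.0002 -0.    ] yaw err -0.0043
0.054 [ 0.63   -0.1136]
0.018 [ 0.6369 -0.1489]
-0.018 [ 0.6437 -0.1843]
-0.054 [ 0.6506 -0.2196]
yaw now 1.7598 pos [ 0.6504 -0.2204  0.17  ] q [-0.474  0.331  1.567  0.     1.244 -0.664]
turn [-0.0004, -0.0008, -0.002] shift [0.1087, 0.0002, 0.12] t 11.35
```

View pics/ih.png

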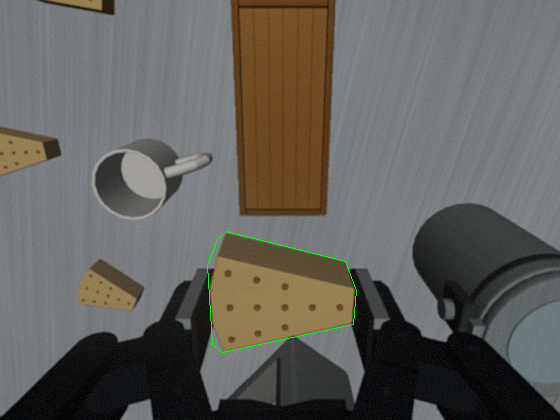

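Emit:
{"api": "arm_command", "payload": {
  "steps": [
    [[0,0,-0.002],[0.05,0,0.04],-1],
    [[0,0,-0.002],[0.1,0,0.08],-1],
    [[0,0,-0.002],[0.11,0,0.12],-1],
    [[0,0,-0.002],[0.11,0,0.15],-1],
    [[0,0,-0.002],[0.11,0,0.17],-1],
    [[0,0,-0.002],[0.11,0,0.185],-1],
    [[0,0,-0.002],[0.11,0,0.185],-1]
  ]
}}

```text
time: 12.22
eef_pos: [0.6292, -0.1127, -0.0158]
tcp_rot: [0.637, 0.771, -0.0, -0.001]
contact_force: [0.3, -0.8, -0.1]
opening: 0.662
```

```bash
python3 - <<'E'
from h import *
goto([*slot(.054),-.024],TR[2]+np.pi/2)
d,_=inhand(save="pics/p1.png")
c=Cam("side");u,v=c.proj([*slot(.054),.01])[0].astype(int)
cv2.imwrite("pics/ps1.png",cv2.convertScaleAbs(cv2.resize(c.img[v-60:v+40,u-60:u+60],None,fx=5,fy=5)[:,:,::-1],alpha=1.6))
E
```

```text
yaw now 1.761 pos [ 0.6292 -0.1127 -0.0158] q [-3.360e-01  4.520e-01  1.782e+00  1.000e-03  9.090e-01 -5.270e-01]
turn [-0.0018, -0.0016, -0.0008] shift [-0.0011, 0.0007, 0.0082] t 12.225
blob [286. 274.] 31669.0 fit [0.6166, -0.1122, 0.347] rms px 47.35
mid in tool xy [0.0051 0.0026 0.    ] yaw err 0.1568
```

View pics/p1.png

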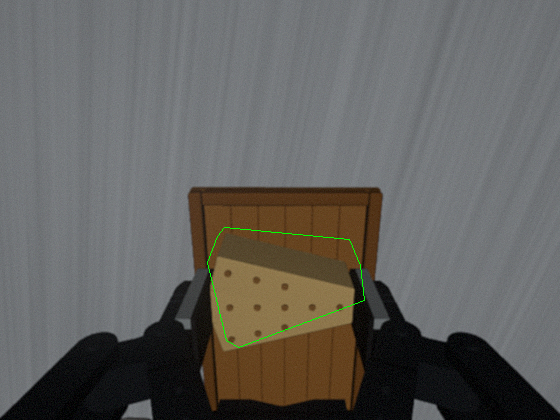

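View pics/ps1.png

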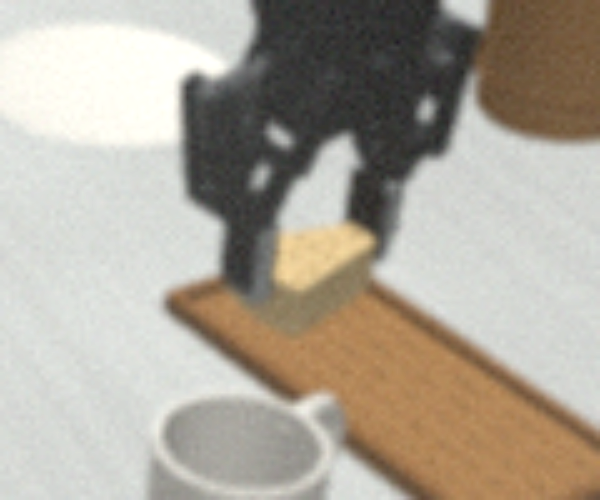

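Emit:
{"api": "arm_command", "payload": {
  "steps": [
    [[0,0,0],[0,0,0.005],-1],
    [[0,0,0],[0,0,0.0085],-1],
    [[0,0,0],[0,0,0.0085],-1],
    [[0,0,0],[0,0,0.0085],0.7],
    [[0,0,0],[0,0,0.0085],0.7],
    [[0,0,0],[0,0,0.0085],0.7],
    [[0,0,0],[0,0,0.0085],0.7],
    [[0,0,0],[0,0,-0.03],0.7],
    [[0,0,0],[0,0,-0.08],0.7],
    [[0,0,0],[0,0,-0.12],0.7]
  ]
}}

```text
time: 13.58
eef_pos: [0.6309, -0.1131, 0.1082]
tcp_rot: [0.637, 0.771, 0.001, 0.001]
contact_force: [0.3, -0.7, -0.6]
opening: 0.852
```

```bash
python3 - <<'E'
from h import *
c=Cam("wrist",save="pics/p2.png")
# next wedge2
goto([*mid([.4432,.1419,.5167]),.06],.5167+np.pi/2)
E
```

```text
yaw now 1.7616 pos [ 0.6344 -0.1141  0.115 ] q [-3.350e-01  2.860e-01  1.729e+00  1.000e-03  1.114e+00 -5.260e-01]
turn [0.0102, 0.0078, -0.3259] shift [0.2928, -0.1256, 0.0518] t 13.625
```

View pics/p2.png

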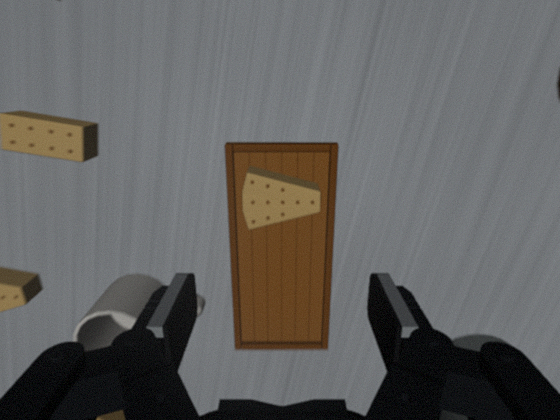

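Emit:
{"api": "arm_command", "payload": {
  "steps": [
    [[0.01,0.008,-0.1],[0.06,-0.025,0],1],
    [[0.01,0.008,-0.2],[0.12,-0.05,0],1],
    [[0.01,0.008,-0.326],[0.18,-0.077,0],1],
    [[0.01,0.008,-0.326],[0.24,-0.103,0.02],1],
    [[0.01,0.008,-0.326],[0.293,-0.1256,0.05],1],
    [[0.01,0.008,-0.326],[0.293,-0.1256,0.05],1],
    [[0.01,0.008,-0.326],[0.293,-0.1256,0.05],1],
    [[0.01,0.008,-0.326],[0.293,-0.1256,0.05],1]
  ]
}}

```text
time: 14.62
eef_pos: [0.4582, 0.1487, 0.0631]
tcp_rot: [0.503, 0.864, 0.001, 0.001]
contact_force: [0.8, -0.2, -0.1]
opening: 1.0
```

```bash
python3 - <<'E'
from h import *
x,c=wlook("pics/w4.png",WEDGE,[.4432,.1419,.5167])
goto([*mid(x),-.034],x[2]+np.pi/2)
E
```

```text
blob [272. 212.] 4586.5 fit [0.4416, 0.1414, 0.517] rms px 1.22
yaw now 2.086 pos [0.4582 0.1486 0.0631] q [ 0.103  0.012  2.147 -0.     0.98  -0.413]
turn [0.0026, 0.0012, -0.0018] shift [0.002, -0.0033, 0.0971] t 14.675
```

View pics/w4.png

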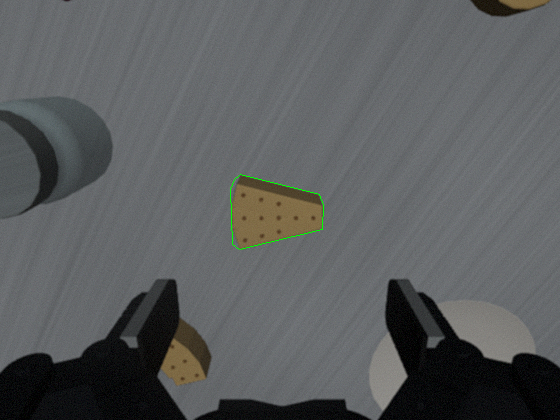

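Emit:
{"api": "arm_command", "payload": {
  "steps": [
    [[0.002,0.001,-0.002],[0.002,-0.003,0.04],1],
    [[0.002,0.001,-0.002],[0.002,-0.0033,0.075],1],
    [[0.002,0.001,-0.002],[0.002,-0.0033,0.097],1],
    [[0.002,0.001,-0.002],[0.002,-0.0033,0.097],1],
    [[0.002,0.001,-0.002],[0.002,-0.0033,0.097],0],
    [[0.002,0.001,-0.002],[0.002,-0.0033,0.097],-1],
    [[0.002,0.001,-0.002],[0.002,-0.0033,0.097],-1],
    [[0.002,0.001,-0.002],[0.002,-0.0033,0.097],-1],
    [[0.002,0.001,-0.002],[0.002,-0.0033,0.097],-1],
    [[0.002,0.001,-0.002],[0.002,-0.0033,0.097],-1]
  ]
}}

```text
time: 15.92
eef_pos: [0.4567, 0.1488, -0.0321]
tcp_rot: [0.503, 0.864, 0.001, 0.002]
contact_force: [0.0, -1.4, 6.6]
opening: 0.67
```

```bash
python3 - <<'E'
from h import *
print(get_state()["contact_force"],get_state()["eef_pos"])
inhand(dz=-get_state()["eef_pos"][2],save="pics/w5.png")
goto([*slot(-.018),.07],TR[2]+np.pi/2)
E
```

```text
[ 0.02389933 -1.35217856  6.55641889] [ 0.45669569  0.14875489 -0.03212288]
blob [276. 293.] 12621.5 fit [0.443, 0.1421, 0.5116] rms px 2.12
mid in tool xy [ 0.0009 -0.0002 -0.    ] yaw err -0.0058
yaw now 2.0882 pos [ 0.4567  0.1487 -0.0321] q [ 1.030e-01  1.840e-01  2.179e+00 -1.000e-03  7.730e-01 -4.140e-01]
turn [0.0043, 0.0015, 0.3264] shift [-0.3822, -0.0017, -0.1013] t 15.975
```

View pics/w5.png

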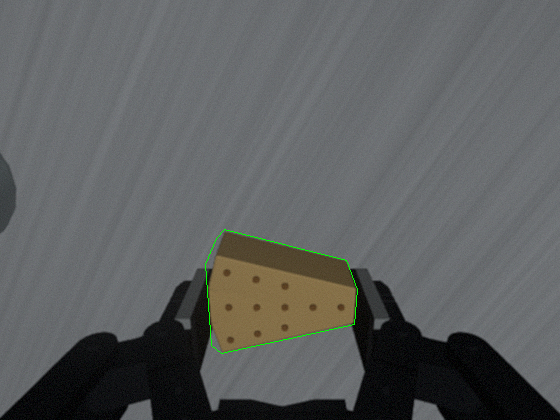

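Emit:
{"api": "arm_command", "payload": {
  "steps": [
    [[0,0,0],[0,0,-0.04],-1],
    [[0,0,0],[0,0,-0.09],-1],
    [[0.004,0.001,0.1],[-0.05,0,-0.13],-1],
    [[0.004,0.001,0.2],[-0.1,0,-0.13],-1],
    [[0.004,0.001,0.326],[-0.15,0,-0.13],-1],
    [[0.004,0.001,0.326],[-0.2,0,-0.13],-1],
    [[0.004,0.001,0.326],[-0.25,-0.001,-0.13],-1],
    [[0.004,0.001,0.326],[-0.3,-0.002,-0.13],-1],
    [[0.004,0.001,0.326],[-0.35,-0.002,-0.12],-1],
    [[0.004,0.001,0.326],[-0.382,-0.002,-0.11],-1],
    [[0.004,0.001,0.326],[-0.382,-0.002,-0.1],-1],
    [[0.004,0.001,0.326],[-0.382,-0.002,-0.1],-1]
  ]
}}

```text
time: 17.48
eef_pos: [0.6418, -0.183, 0.0668]
tcp_rot: [0.636, 0.772, -0.0, -0.002]
contact_force: [-0.4, 0.8, 0.1]
opening: 0.666
```

```bash
python3 - <<'E'
from h import *
c=Cam("wrist",save="pics/p3.png")
goto([*slot(-.018),-.0267],TR[2]+np.pi/2)
E
```

```text
yaw now 1.763 pos [ 0.6423 -0.1828  0.0677] q [-0.429  0.394  1.683  0.     1.066 -0.621]
turn [-0.0015, -0.0013, 0.0012] shift [-0.0018, 0.0012, 0.0944] t 17.525
```

View pics/p3.png

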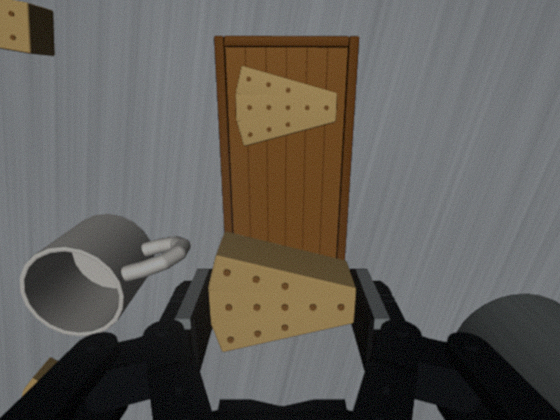

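```bash
cat >> h.py <<'E'
def wmask(img): # wedge (light) vs tray (dark, saturated)
    hsv=cv2.cvtColor(img,cv2.COLOR_RGB2HSV)
    m=cv2.inRange(hsv,(10,70,95),(28,165,255))
    return cv2.morphologyEx(cv2.morphologyEx(m,cv2.MORPH_CLOSE,np.ones((7,7))),cv2.MORPH_OPEN,np.ones((3,3)))
def topfit(cam,z,guess,P=WEDGE,mf=wmask,amin=500,amax=1e9):
    """fit top face only (dark sides excluded) -> list"""
    b=min(blobs(mf(cam.img),amin,amax),key=lambda b:np.hypot(*(b[:,0].mean(0)-cam.proj([*mid(guess),z])[0])))
    x,e=fit(cam,pts(b),P,1e-4,guess,z0=z,rot='near')
    return x,e
def intray(x):
    d=mid(x)-TR[:2];c,s=np.cos(TR[2]),np.sin(TR[2])
    return np.array([c*d[0]+s*d[1],-s*d[0]+c*d[1],x[2]-TR[2]])
E
python3 - <<'E'
from h import *
c=Cam("wrist");st=c.st;Rt=R.from_quat(st["tcp_rot"]).as_matrix()
for uv in [(190,245),(187,238),(180,262)]:
  for z in (.02,.035,.045): print(uv,z,((c.ray(uv,z)[0]-st["eef_pos"])@Rt)[:2].round(4))
g=[*(slot(.054)-.015*np.array([np.cos(.19),np.sin(.19)])),.191]
x,e=topfit(c,.029,g);print(x,e,intray(x).round(4))
ct=Cam("top");x,e=topfit(ct,.029,g,amin=60,amax=600);print(x,e,intray(x).round(4))
print(np.mean(cv2.cvtColor(c.img[95:115,260:300],cv2.COLOR_RGB2HSV),axis=(0,1)))
E
```

```text
(190, 245) 0.02 [-0.0216 -0.063 ]
(190, 245) 0.035 [-0.0145 -0.0588]
(190, 245) 0.045 [-0.0098 -0.0561]
(187, 238) 0.02 [-0.0164 -0.0646]
(187, 238) 0.035 [-0.0097 -0.0603]
(187, 238) 0.045 [-0.0052 -0.0575]
(180, 262) 0.02 [-0.0345 -0.0709]
(180, 262) 0.035 [-0.0266 -0.0663]
(180, 262) 0.045 [-0.0213 -0.0632]
[ 0.63092489 -0.11779436 -1.33659012] 45.95180567558135 [ 7.0000e-04  3.4700e-02 -1.5276e+00]
[0.44900938 0.01185398 1.29008738] 2.134534645882404 [-0.1471  0.2249  1.0991]
[ 19.495   116.80125 147.0175 ]
```

```bash
python3 - <<'E'
from h import *
im=cv2.imread("pics/p3.png")[:,:,::-1].copy();hsv=cv2.cvtColor(im,cv2.COLOR_RGB2HSV)
for r in ((60,140,300,330),(170,230,260,320),(240,255,260,300)): print(hsv[r[0]:r[1],r[2]:r[3]].reshape(-1,3).mean(0),hsv[r[0]:r[1],r[2]:r[3]].reshape(-1,3).std(0))
print([(b[:,0].mean(0),cv2.contourArea(b)) for b in blobs(wmask(im),300)])
E
```

```text
[ 17.53125    145.13541667 126.85291667] [ 2.27867435 30.39281021 22.24204989]
[ 15.33166667 178.20583333 103.53055556] [0.85374827 7.63861676 4.23925566]
[ 17.89       138.17166667  92.10166667] [ 2.15357842 25.09048021  8.12658173]
[(array([274.0245098 , 301.41666667]), 9632.0), (array([318.56578947, 223.42105263]), 1801.0), (array([274.35027027, 142.31027027]), 13390.5), (array([14.37820513, 25.29487179]), 1392.0)]
```

```bash
cat >> h.py <<'E'
def wmask(img):
    hsv=cv2.cvtColor(cv2.medianBlur(img,5),cv2.COLOR_RGB2HSV)
    m=cv2.inRange(hsv,(14,60,115),(28,150,255))
    return cv2.morphologyEx(cv2.morphologyEx(m,cv2.MORPH_CLOSE,np.ones((5,5))),cv2.MORPH_OPEN,np.ones((3,3)))
topfit.__defaults__=(WEDGE,wmask,500,1e9)
E
python3 - <<'E'
from h import *
im=cv2.imread("pics/p3.png")[:,:,::-1].copy()
c=Cam("wrist");c.img=im
g=[*(slot(.054)-.015*np.array([np.cos(.19),np.sin(.19)])),.191]
x,e=topfit(c,.029,g);print(x,e,intray(x).round(4))
print([(b[:,0].mean(0),cv2.contourArea(b)) for b in blobs(wmask(im),300)])
goto([*slot(-.018),-.0267],TR[2]+np.pi/2)
E
```

```text
[ 0.61724521 -0.1164083   0.19029024] 0.7982958456315745 [ 0.0019  0.0536 -0.0007]
[(array([273.7721519, 303.2835443]), 9370.5), (array([279.31468531, 105.37762238]), 5309.0), (array([13.77483444, 25.01986755]), 1337.5)]
yaw now 1.7635 pos [ 0.6434 -0.1832  0.0693] q [-0.429  0.393  1.682 -0.     1.066 -0.621]
turn [0.001, 0.0007, 0.0017] shift [-0.0011, -0.0, 0.0961] t 17.675
```

Emit:
{"api": "arm_command", "payload": {
  "steps": [
    [[0,0,0.001],[-0.002,0,0.035],-1],
    [[0,0,0.001],[-0.002,0,0.065],-1],
    [[0,0,0.001],[-0.002,0,0.085],-1],
    [[0,0,0.001],[-0.002,0,0.095],-1],
    [[0,0,0.001],[-0.002,0,0.0955],-1],
    [[0,0,0.001],[-0.002,0,0.0955],-1]
  ]
}}

```text
time: 18.42
eef_pos: [0.6448, -0.1855, -0.025]
tcp_rot: [0.636, 0.772, 0.0, 0.002]
contact_force: [0.9, 0.2, -0.5]
opening: 0.667
```

```bash
python3 - <<'E'
from h import *
c=Cam("side");u,v=c.proj([*slot(-.018),.01])[0].astype(int)
cv2.imwrite("pics/ps2.png",cv2.convertScaleAbs(cv2.resize(c.img[v-60:v+40,u-70:u+70],None,fx=5,fy=5)[:,:,::-1],alpha=1.6))
E
```

```text
(no output)
```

View pics/ps2.png

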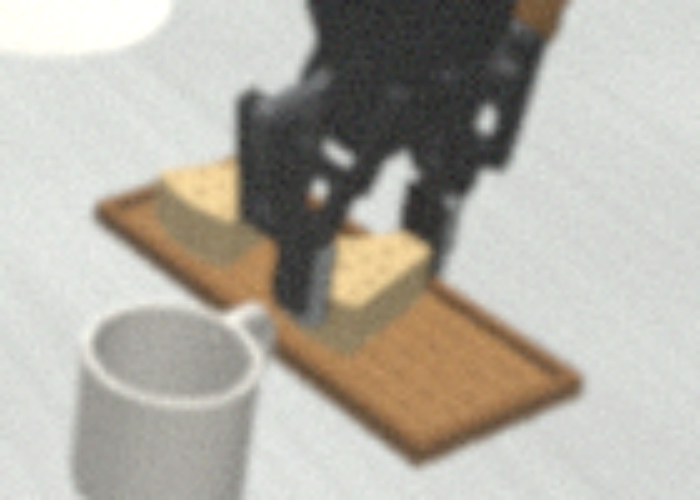

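Emit:
{"api": "arm_command", "payload": {
  "steps": [
    [[0,0,0],[0.001,0,0.0018],-1],
    [[0,0,0],[0.001,0,0.0018],-1],
    [[0,0,0],[0.001,0,0.0018],0.56],
    [[0,0,0],[0.001,0,0.0018],0.56],
    [[0,0,0],[0.001,0,0.0018],0.56],
    [[0,0,0],[0.001,0,0.0018],0.56],
    [[0,0,0],[0.001,0,-0.03],0.56],
    [[0,0,0],[0.001,0,-0.08],0.56],
    [[0,0,0],[0.001,0,-0.13],0.56],
    [[0,0,0],[0.001,0,-0.16],0.7],
    [[0,0,0],[0.001,0,-0.16],0.7]
  ]
}}

```text
time: 19.85
eef_pos: [0.6462, -0.1853, 0.1392]
tcp_rot: [0.636, 0.772, 0.001, 0.005]
contact_force: [0.4, 0.2, -0.3]
opening: 0.85
```

```bash
python3 - <<'E'
from h import *
c=Cam("wrist",save="pics/p4.png")
for s in (.054,-.018):
  g=[*(slot(s)-.015*np.array([np.cos(.19),np.sin(.19)])),.191]
  x,e=topfit(c,.029,g);print(e,intray(x).round(4))
# wedge3, flipped grasp
w=[.3969,-.2483,.2176]
goto([*mid(w),.06],w[2]-np.pi/2)
E
```

```text
0.7207065264985181 [0.0002 0.0544 0.001 ]
0.7229969665861941 [ 0.0005 -0.0167 -0.0024]
yaw now 1.7627 pos [ 0.6447 -0.1846  0.1362] q [-0.43   0.323  1.642 -0.     1.172 -0.622]
turn [0.0052, -0.007, 3.1158] shift [-0.0147, -0.2407, 0.0751] t 19.9
```

View pics/p4.png

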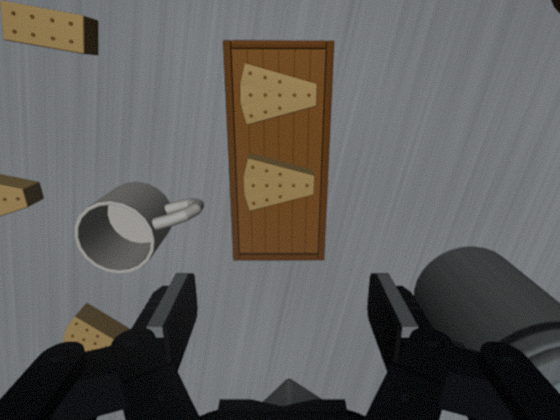

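Emit:
{"api": "arm_command", "payload": {
  "steps": [
    [[0,0,0.18],[0,-0.03,0],1],
    [[0,0,0.36],[0,-0.07,0],1],
    [[0,0,0.54],[-0.005,-0.11,0],1],
    [[0,0,0.72],[-0.01,-0.15,0],1],
    [[0,0,0.9],[-0.0147,-0.2,0],1],
    [[0,0,1.08],[-0.0147,-0.24,0],1],
    [[0,0,1.26],[-0.0147,-0.24,0],1],
    [[0,0,1.44],[-0.0147,-0.24,0],1],
    [[0,0,1.62],[-0.0147,-0.24,0],1],
    [[0,0,1.8],[-0.0147,-0.24,0],1]
  ]
}}

```text
time: 21.15
eef_pos: [0.4105, -0.2437, 0.1325]
tcp_rot: [1.0, -0.022, 0.001, -0.0]
contact_force: [-0.4, 0.5, -0.1]
opening: 0.999
```

```bash
python3 - <<'E'
from h import *
w=[.3969,-.2483,.2176]
goto([*mid(w),.06],w[2]-np.pi/2)
E
```

```text
yaw now -0.0436 pos [ 0.4105 -0.2437  0.1325] q [-7.500e-01 -9.600e-02  2.108e+00  2.000e-03  1.129e+00  8.640e-01]
turn [-0.0018, -0.0007, 1.3096] shift [0.001, 0.0014, 0.0725] t 21.15
```

Emit:
{"api": "arm_command", "payload": {
  "steps": [
    [[0,0,0.19],[0.001,0.001,0],1],
    [[0,0,0.38],[0.001,0.001,0],1],
    [[0,0,0.57],[0.001,0.001,0.02],1],
    [[0,0,0.76],[0.001,0.001,0.04],1],
    [[0,0,0.95],[0.001,0.001,0.06],1],
    [[0,0,1.14],[0.001,0.001,0.072],1],
    [[0,0,1.31],[0.001,0.001,0.072],1],
    [[0,0,1.31],[0.001,0.001,0.072],1],
    [[0,0,1.31],[0.001,0.001,0.072],1]
  ]
}}

```text
time: 22.28
eef_pos: [0.4111, -0.2442, 0.0595]
tcp_rot: [0.78, -0.625, -0.001, -0.001]
contact_force: [0.9, 0.6, -0.3]
opening: 1.004
```

```bash
python3 - <<'E'
from h import *
x,c=wlook("pics/w6.png",WEDGE,[.3969,-.2483,.2176])
goto([*mid(x),-.034],x[2]-np.pi/2)
E
```

```text
blob [290. 221.] 3917.5 fit [0.3933, -0.2451, 0.3701] rms px 4.63
yaw now -1.3515 pos [ 0.4113 -0.2444  0.0599] q [-7.500e-01  1.100e-02  2.154e+00  2.000e-03  9.770e-01  2.171e+00]
turn [-0.0012, 0.0013, -0.1508] shift [-0.0053, 0.0029, 0.0939] t 22.325
```

View pics/w6.png

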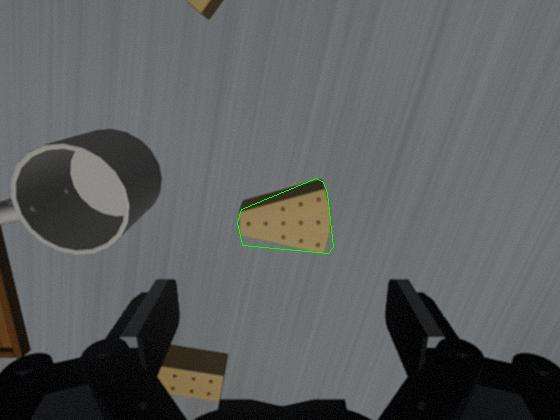

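```bash
cat >> h.py <<'E'
def mask_sb(img):
    hsv=cv2.cvtColor(cv2.medianBlur(img,3),cv2.COLOR_RGB2HSV)
    m=cv2.inRange(hsv,(6,60,25),(30,255,255))
    return cv2.morphologyEx(m,cv2.MORPH_CLOSE,np.ones((3,3)))
E
python3 - <<'E'
from h import *
x,c=wlook("pics/w6.png",WEDGE,[.3969,-.2483,.2176])
goto([*mid(x),-.034],x[2]-np.pi/2)
x,e=topfit(c,.024,[.3969,-.2483,.2176]);print(x,e)
goto([*mid(x),-.034],x[2]-np.pi/2)
E
```

```text
blob [289. 218.] 4689.5 fit [0.3942, -0.246, 0.2412] rms px 1.21
yaw now -1.3518 pos [ 0.4115 -0.2445  0.0602] q [-7.500e-01  1.100e-02  2.154e+00  2.000e-03  9.770e-01  2.172e+00]
turn [-0.0015, 0.0009, -0.0222] shift [-0.0025, 0.0023, 0.0942] t 22.375
[ 0.39416394 -0.24614094  0.23732979] 1.1356325751170522
yaw now -1.3518 pos [ 0.4115 -0.2445  0.0602] q [-7.500e-01  1.100e-02  2.154e+00  2.000e-03  9.770e-01  2.172e+00]
turn [-0.0015, 0.0009, -0.0184] shift [-0.0023, 0.0024, 0.0942] t 22.375
```

View pics/w6.png

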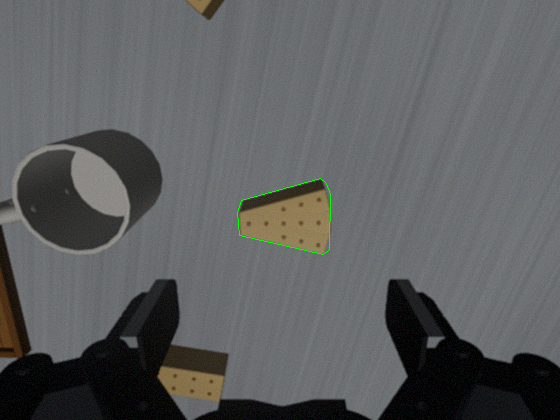

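Emit:
{"api": "arm_command", "payload": {
  "steps": [
    [[-0.001,0.001,-0.02],[-0.0024,0.0023,0.04],1],
    [[-0.001,0.001,-0.02],[-0.0024,0.0023,0.075],1],
    [[-0.001,0.001,-0.02],[-0.0024,0.0023,0.094],1],
    [[-0.001,0.001,-0.02],[-0.0024,0.0023,0.094],1],
    [[-0.001,0.001,-0.02],[-0.0024,0.0023,0.094],0],
    [[-0.001,0.001,-0.02],[-0.0024,0.0023,0.094],-1],
    [[-0.001,0.001,-0.02],[-0.0024,0.0023,0.094],-1],
    [[-0.001,0.001,-0.02],[-0.0024,0.0023,0.094],-1],
    [[-0.001,0.001,-0.02],[-0.0024,0.0023,0.094],-1],
    [[-0.001,0.001,-0.02],[-0.0024,0.0023,0.094],-1]
  ]
}}

```text
time: 23.62
eef_pos: [0.41, -0.2436, -0.0323]
tcp_rot: [0.786, -0.618, 0.002, -0.0]
contact_force: [-0.2, 1.0, 6.6]
opening: 0.666
```

```bash
python3 - <<'E'
from h import *
print(get_state()["contact_force"],get_state()["eef_pos"])
inhand(dz=-get_state()["eef_pos"][2],flip=True,save="pics/w7.png")
goto([*slot(.0188),.09],TR[2]+np.pi/2)
E
```

```text
[-0.16639844  1.00311268  6.64006864] [ 0.41000439 -0.24362831 -0.03225888]
blob [288. 294.] 12771.0 fit [0.3947, -0.2462, 0.2451] rms px 1.8
mid in tool xy [-0.0012  0.0004 -0.    ] yaw err 0.006
yaw now -1.3317 pos [ 0.41   -0.2436 -0.0323] q [-0.75   0.179  2.187  0.     0.773  2.153]
turn [0.004, -0.0033, -3.0935] shift [-0.0387, -0.2432, -0.1219] t 23.675
```

View pics/w7.png

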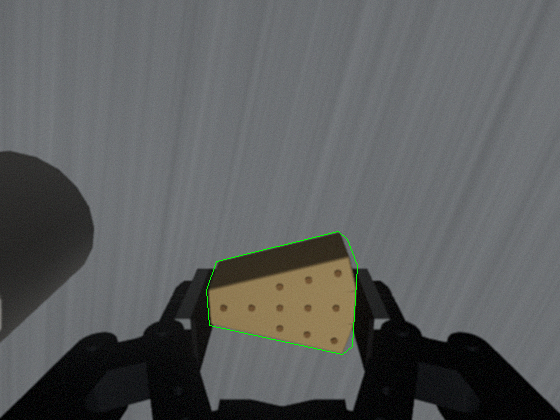

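Emit:
{"api": "arm_command", "payload": {
  "steps": [
    [[0,0,0],[0,0,-0.05],-1],
    [[0,0,-0.1],[0,0,-0.1],-1],
    [[0,0,-0.28],[0,0,-0.14],-1],
    [[0,0,-0.46],[0,-0.03,-0.14],-1],
    [[0,0,-0.64],[-0.01,-0.07,-0.14],-1],
    [[0,0,-0.82],[-0.02,-0.11,-0.14],-1],
    [[0,0,-1.0],[-0.03,-0.15,-0.14],-1],
    [[0,0,-1.18],[-0.039,-0.19,-0.14],-1],
    [[0,0,-1.36],[-0.039,-0.22,-0.14],-1],
    [[0,0,-1.54],[-0.039,-0.243,-0.14],-1],
    [[0,0,-1.72],[-0.039,-0.243,-0.14],-1],
    [[0,0,-1.9],[-0.039,-0.243,-0.14],-1]
  ]
}}

```text
time: 25.18
eef_pos: [0.6363, -0.1474, 0.1075]
tcp_rot: [0.959, 0.284, 0.001, 0.001]
contact_force: [-0.1, -1.0, 0.1]
opening: 0.668
```

```bash
python3 - <<'E'
from h import *
goto([*slot(.0188),.08],TR[2]+np.pi/2)
E
```

```text
yaw now 0.5749 pos [ 0.6363 -0.1474  0.1075] q [-3.820e-01  3.180e-01  1.704e+00 -1.000e-03  1.118e+00  6.140e-01]
turn [0.0023, 0.001, -1.1869] shift [-0.0, 0.0008, 0.0275] t 25.175
```

Emit:
{"api": "arm_command", "payload": {
  "steps": [
    [[0,0,-0.19],[0,0.001,0],-1],
    [[0,0,-0.38],[0,0.001,0],-1],
    [[0,0,-0.57],[0,0.001,0],-1],
    [[0,0,-0.76],[0,0.001,0.01],-1],
    [[0.002,0.001,-0.95],[0,0.001,0.02],-1],
    [[0.002,0.001,-1.14],[0,0.001,0.027],-1],
    [[0.002,0.001,-1.187],[0,0.001,0.027],-1],
    [[0.002,0.001,-1.187],[0,0.001,0.027],-1],
    [[0.002,0.001,-1.187],[0,0.001,0.027],-1]
  ]
}}

```text
time: 26.3
eef_pos: [0.6368, -0.1482, 0.0805]
tcp_rot: [0.637, 0.771, 0.0, 0.0]
contact_force: [-0.2, -0.3, 0.4]
opening: 0.667
```

```bash
python3 - <<'E'
from h import *
d,_=inhand(dz=.0323,flip=True,save="pics/p5.png")
goto([*slot(.0188),-.0268],TR[2]+np.pi/2)
E
```

```text
blob [283. 220.] 31170.0 fit [0.6418, -0.1113, 3.4962] rms px 50.86
mid in tool xy [ 0.0329 -0.0029 -0.    ] yaw err 0.1645
yaw now 1.7611 pos [ 0.6369 -0.1483  0.0806] q [-0.384  0.35   1.716  0.     1.075 -0.574]
turn [0.0003, 0.0002, -0.0007] shift [0.0002, -0.0001, 0.1074] t 26.35
```

View pics/p5.png

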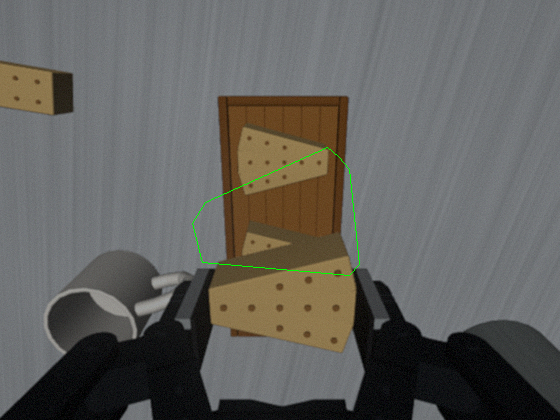

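Emit:
{"api": "arm_command", "payload": {
  "steps": [
    [[0,0,-0.001],[0.001,0,0.03],-1],
    [[0,0,-0.001],[0.001,0,0.06],-1],
    [[0,0,-0.001],[0.001,0,0.078],-1],
    [[0,0,-0.001],[0.001,0,0.078],-1]
  ]
}}

```text
time: 26.85
eef_pos: [0.6354, -0.1469, 0.0008]
tcp_rot: [0.636, 0.771, -0.0, -0.002]
contact_force: [-0.5, -0.9, -0.2]
opening: 0.668
```

```bash
python3 - <<'E'
from h import *
c=Cam("wrist",save="pics/p6.png")
e=c.st["eef_pos"];y=TR[2]+np.pi
x,er=topfit(c,e[2]+.0323+.024,[e[0]-.015*np.cos(y),e[1]-.015*np.sin(y),y]);print(er,intray(x).round(4))
x,er=topfit(c,.029,[*(slot(.054)-.015*np.array([np.cos(.19),np.sin(.19)])),.191]);print(er,intray(x).round(4))
goto([*slot(.0188),-.0268],TR[2]+np.pi/2)
E
```

```text
13.649624778494955 [-3.0000e-03  2.0000e-02  3.1665e+00]
1.4011290741995317 [ 0.0004  0.0539 -0.0008]
yaw now 1.7619 pos [ 0.6366 -0.1473  0.0024] q [-0.382  0.451  1.744  0.     0.947 -0.574]
turn [-0.0002, -0.0002, 0.0001] shift [-0.0008, -0.0, 0.0292] t 26.9
```

View pics/p6.png

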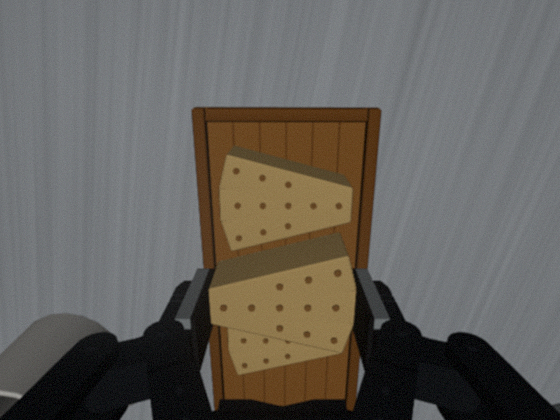

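Emit:
{"api": "arm_command", "payload": {
  "steps": [
    [[0,0,0],[0,0,0.01],-1],
    [[0,0,0],[0,0,0.018],-1],
    [[0,0,0],[0,0,0.024],-1],
    [[0,0,0],[0,0,0.0265],-1],
    [[0,0,0],[0,0,0.0265],-1]
  ]
}}

```text
time: 27.52
eef_pos: [0.6365, -0.1473, -0.0243]
tcp_rot: [0.636, 0.771, -0.0, -0.0]
contact_force: [0.0, -0.1, -0.9]
opening: 0.67
```

```bash
python3 - <<'E'
from h import *
c=Cam("wrist",save="pics/p7.png")
goto([*slot(.0188),-.0268],TR[2]+np.pi/2);print(c.st["contact_force"])
E
```

```text
yaw now 1.7619 pos [ 0.6367 -0.1473 -0.024 ] q [-0.382  0.489  1.747  0.     0.905 -0.574]
turn [-0.0001, -0.0001, 0.0001] shift [-0.0008, -0.0001, 0.0028] t 27.575
[ 0.0097856  -0.11420452 -0.86209394]
```

View pics/p7.png

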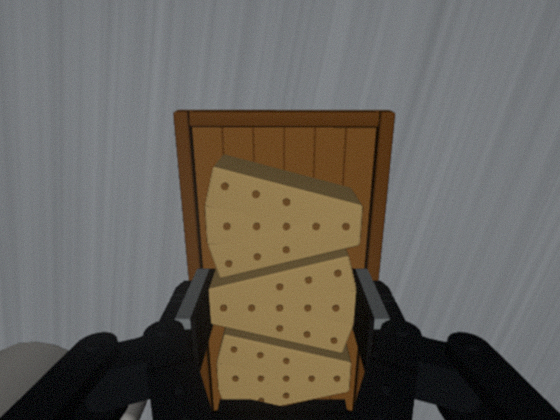

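Emit:
{"api": "arm_command", "payload": {
  "steps": [
    [[0,0,0],[0,0,0.0025],-1],
    [[0,0,0],[0,0,0.0025],-1],
    [[0,0,0],[0,0,0.0025],0.6],
    [[0,0,0],[0,0,0.0025],0.6],
    [[0,0,0],[0,0,0.0025],0.6],
    [[0,0,0],[0,0,0.0025],0.6],
    [[0,0,0],[0,0,-0.03],0.6],
    [[0,0,0],[0,0,-0.08],0.6],
    [[0,0,0],[0,0,-0.13],0.6],
    [[0,0,0],[0,0,-0.16],0.7],
    [[0,0,0],[0,0,-0.16],0.7]
  ]
}}

```text
time: 28.95
eef_pos: [0.6389, -0.1482, 0.14]
tcp_rot: [0.636, 0.771, 0.001, 0.003]
contact_force: [0.3, 0.4, -0.8]
opening: 0.851
```

```bash
python3 - <<'E'
from h import *
c=Cam("wrist",save="pics/p8.png")
w=[.4848,-.3753,-.19]
goto([*mid(w),.06],w[2]-np.pi/2)
E
```

```text
yaw now 1.7619 pos [ 0.6373 -0.1476  0.1372] q [-0.382  0.29   1.682  0.     1.168 -0.574]
turn [-0.0013, 0.0032, -2.7605] shift [-0.2001, -0.1793, 0.077] t 29.0
```

View pics/p8.png

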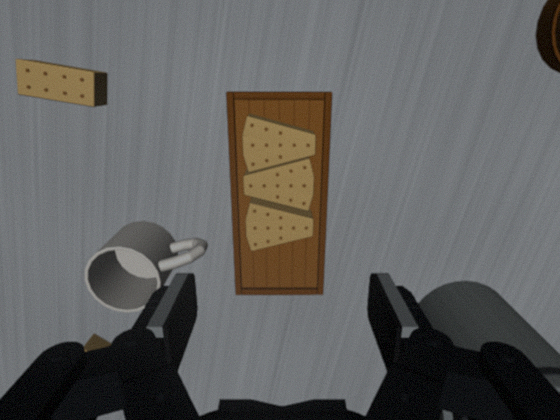

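Emit:
{"api": "arm_command", "payload": {
  "steps": [
    [[0,0,0.18],[-0.02,-0.03,0],0.7],
    [[0,0,0.36],[-0.05,-0.06,0],0.7],
    [[0,0,0.54],[-0.08,-0.09,0],0.7],
    [[0,0,0.72],[-0.11,-0.12,0],0.7],
    [[0,0,0.9],[-0.14,-0.15,0],1],
    [[0,0,1.08],[-0.17,-0.179,0],1],
    [[0,0,1.26],[-0.2,-0.179,0],1],
    [[0,0,1.44],[-0.2,-0.179,0],1],
    [[0,0,1.62],[-0.2,-0.179,0],1],
    [[0,0,1.8],[-0.2,-0.179,0],1],
    [[0,0,1.98],[-0.2,-0.179,0],1],
    [[0,0,2.16],[-0.2,-0.179,0],1]
  ]
}}

```text
time: 30.5
eef_pos: [0.4983, -0.3768, 0.1338]
tcp_rot: [0.98, -0.201, -0.001, -0.001]
contact_force: [-0.2, 0.2, 0.3]
opening: 1.0
```

```bash
python3 - <<'E'
from h import *
w=[.4848,-.3753,-.19]
goto([*mid(w),.06],w[2]-np.pi/2)
E
```

```text
yaw now -0.4041 pos [ 0.4983 -0.3768  0.1338] q [-8.100e-01  2.340e-01  1.756e+00  1.000e-03  1.155e+00  1.164e+00]
turn [-0.0002, 0.0034, 1.3567] shift [0.0018, 0.001, 0.0738] t 30.5
```

Emit:
{"api": "arm_command", "payload": {
  "steps": [
    [[0,0,0.19],[0.002,0.001,0],1],
    [[0,0,0.38],[0.002,0.001,0],1],
    [[0,0,0.57],[0.002,0.001,0.02],1],
    [[0,0,0.76],[0.002,0.001,0.04],1],
    [[0,0,0.95],[0.002,0.001,0.06],1],
    [[0,0,1.14],[0.002,0.001,0.073],1],
    [[0,0.003,1.33],[0.002,0.001,0.073],1],
    [[0,0.003,1.357],[0.002,0.001,0.073],1],
    [[0,0.003,1.357],[0.002,0.001,0.073],1],
    [[0,0.003,1.357],[0.002,0.001,0.073],1]
  ]
}}

```text
time: 31.75
eef_pos: [0.499, -0.3776, 0.0593]
tcp_rot: [-0.637, 0.771, 0.001, 0.0]
contact_force: [-0.3, -0.7, 0.7]
opening: 1.0
```

```bash
python3 - <<'E'
from h import *
g=[.4848,-.3753,-.19]
x,c=wlook("pics/w8.png",WEDGE,g)
goto([*mid(x),-.034],x[2]-np.pi/2)
x,e=topfit(c,.024,g);print(x,e)
goto([*mid(x),-.034],x[2]-np.pi/2)
E
```

```text
blob [289. 217.] 4740.0 fit [0.4823, -0.3722, -0.2285] rms px 1.2
yaw now -1.7605 pos [ 0.4993 -0.3778  0.0597] q [-0.81   0.322  1.796  0.     1.026  2.521]
turn [0.0015, 0.0013, 0.0387] shift [-0.0015, 0.0026, 0.0937] t 31.8
[ 0.48224772 -0.37241173 -0.2295116 ] 1.1610721975583225
yaw now -1.7605 pos [ 0.4993 -0.3778  0.0597] q [-0.81   0.322  1.796  0.     1.026  2.521]
turn [0.0015, 0.0013, 0.0398] shift [-0.0013, 0.0026, 0.0937] t 31.8
```

View pics/w8.png

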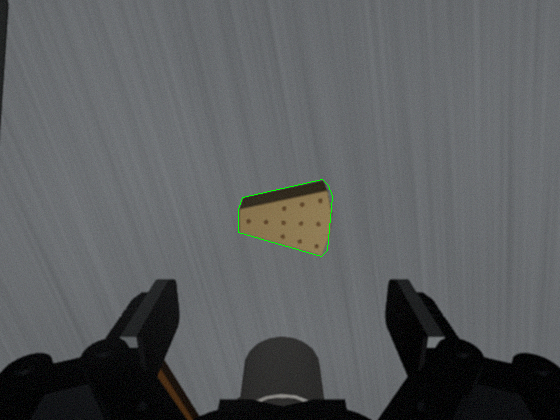

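Emit:
{"api": "arm_command", "payload": {
  "steps": [
    [[0.001,0.001,0.039],[-0.0014,0.0026,0.04],1],
    [[0.001,0.001,0.039],[-0.0014,0.0026,0.075],1],
    [[0.001,0.001,0.039],[-0.0014,0.0026,0.0935],1],
    [[0.001,0.001,0.039],[-0.0014,0.0026,0.0935],1],
    [[0.001,0.001,0.039],[-0.0014,0.0026,0.0935],0],
    [[0.001,0.001,0.039],[-0.0014,0.0026,0.0935],-1],
    [[0.001,0.001,0.039],[-0.0014,0.0026,0.0935],-1],
    [[0.001,0.001,0.039],[-0.0014,0.0026,0.0935],-1],
    [[0.001,0.001,0.039],[-0.0014,0.0026,0.0935],-1],
    [[0.001,0.001,0.039],[-0.0014,0.0026,0.0935],-1]
  ]
}}

```text
time: 33.05
eef_pos: [0.4982, -0.3772, -0.0316]
tcp_rot: [-0.622, 0.783, -0.002, 0.0]
contact_force: [0.2, 0.5, 6.9]
opening: 0.669
```

```bash
python3 - <<'E'
from h import *
print(get_state()["contact_force"],get_state()["eef_pos"])
inhand(dz=-get_state()["eef_pos"][2],flip=True,save="pics/w9.png")
goto([*slot(-.053),.13],TR[2]+np.pi/2)
E
```

```text
[0.16608205 0.45385851 6.93364942] [ 0.49819582 -0.37715021 -0.03157025]
blob [288. 293.] 12614.0 fit [0.483, -0.3726, -0.2238] rms px 1.84
mid in tool xy [-0.0011  0.0008 -0.    ] yaw err 0.0048
yaw now -1.7994 pos [ 0.4982 -0.3771 -0.0316] q [-0.81   0.448  1.825  0.     0.865  2.56 ]
turn [-0.0034, 0.0034, 2.7219] shift [-0.1886, -0.1127, -0.1616] t 33.1
```

View pics/w9.png

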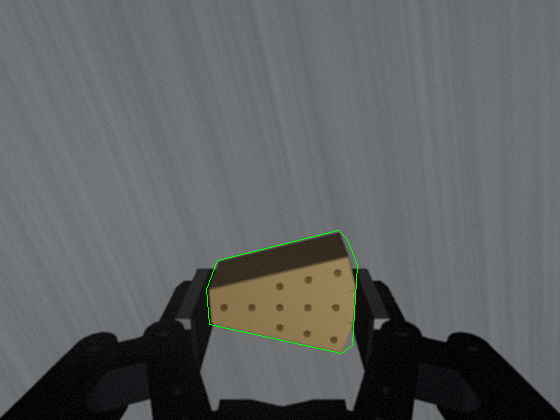

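Emit:
{"api": "arm_command", "payload": {
  "steps": [
    [[0,0,0],[0,0,-0.05],-1],
    [[0,0,-0.1],[0,0,-0.1],-1],
    [[0,0,-0.28],[0,0,-0.15],-1],
    [[0,0,-0.46],[-0.03,-0.015,-0.16],-1],
    [[0,0,-0.64],[-0.06,-0.03,-0.16],-1],
    [[0,0,-0.82],[-0.09,-0.05,-0.16],-1],
    [[0,0,-1.0],[-0.12,-0.07,-0.16],-1],
    [[0,0,-1.18],[-0.15,-0.09,-0.16],-1],
    [[0,0,-1.36],[-0.189,-0.113,-0.16],-1],
    [[0,0,-1.54],[-0.189,-0.113,-0.16],-1],
    [[0,0,-1.72],[-0.189,-0.113,-0.16],-1],
    [[0,0,-1.9],[-0.189,-0.113,-0.16],-1]
  ]
}}

```text
time: 34.6
eef_pos: [0.6503, -0.2177, 0.1277]
tcp_rot: [0.999, 0.053, 0.001, 0.001]
contact_force: [0.2, 0.4, -0.1]
opening: 0.664
```

```bash
python3 - <<'E'
from h import *
goto([*slot(-.053),.13],TR[2]+np.pi/2)
E
```

```text
yaw now 0.107 pos [ 0.6503 -0.2177  0.1277] q [-4.700e-01  3.650e-01  1.604e+00 -1.000e-03  1.171e+00  9.940e-01]
turn [0.0023, 0.001, -1.6547] shift [-0.0, 0.0009, -0.0023] t 34.6
```

Emit:
{"api": "arm_command", "payload": {
  "steps": [
    [[0,0,-0.185],[0,0.001,0],-1],
    [[0,0,-0.37],[0,0.001,0],-1],
    [[0,0,-0.555],[0,0.001,0],-1],
    [[0,0,-0.74],[0,0.001,0],-1],
    [[0,0,-0.925],[0,0.001,0],-1],
    [[0,0,-1.11],[0,0.001,0],-1],
    [[0.001,0.001,-1.295],[0,0.001,0],-1],
    [[0.002,0.001,-1.48],[0,0.001,0],-1],
    [[0.002,0.001,-1.655],[0,0.001,0],-1],
    [[0.002,0.001,-1.655],[0,0.001,0],-1],
    [[0.002,0.001,-1.655],[0,0.001,0],-1]
  ]
}}

```text
time: 35.98
eef_pos: [0.6502, -0.2186, 0.1275]
tcp_rot: [0.637, 0.771, -0.0, -0.0]
contact_force: [0.2, -0.3, -0.0]
opening: 0.668
```

```bash
python3 - <<'E'
from h import *
c=Cam("wrist",save="pics/p9.png")
for b in blobs(wmask(c.img),500): print(b[:,0].mean(0),cv2.contourArea(b))
for s,y in ((.054,TR[2]),(.019,TR[2]+np.pi),(-.017,TR[2])):
  x,e=topfit(c,.029,[*(slot(s)-.015*np.array([np.cos(y),np.sin(y)])),y]);print(e,intray(x).round(4))
goto([*slot(-.053),-.0262],TR[2]+np.pi/2)
E
```

```text
[289.57614213 303.32994924] 9310.0
[278.02369668 146.96208531] 2894.5
[281.61356932  68.39233038] 7391.5
17.44957692372036 [ 0.0029  0.0391 -0.5091]
16.792599343823163 [-0.004   0.0449  2.2231]
0.7090488849652619 [ 0.0006 -0.017   0.0016]
yaw now 1.76 pos [ 0.6503 -0.2186  0.1275] q [-0.472  0.367  1.602 -0.     1.173 -0.661]
turn [-0.0001, -0.0001, -0.0018] shift [-0.0, 0.0001, 0.1537] t 36.025
```

View pics/p9.png

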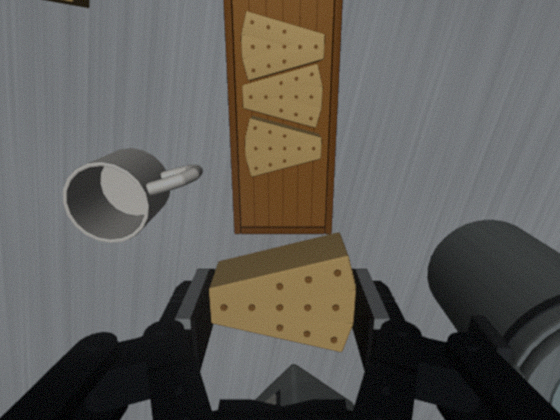

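```bash
python3 - <<'E'
from h import *
c=Cam("wrist");st=c.st;Rt=R.from_quat(st["tcp_rot"]).as_matrix()
for uv in [(430,262),(465,225)]:
  for z in (0,.1): print(uv,z,((c.ray(uv,z)[0]-st["eef_pos"])@Rt)[:2].round(4))
c=Cam("top",save="pics/top5.png")
E
```

```text
(430, 262) 0 [-0.0764  0.1383]
(430, 262) 0.1 [-0.0237  0.0931]
(465, 225) 0 [-0.039   0.1649]
(465, 225) 0.1 [0.0015 0.111 ]
```

Emit:
{"api": "arm_command", "payload": {
  "steps": [
    [[0,0,-0.001],[0.001,0,0.05],-1],
    [[0,0,-0.001],[0.001,0,0.1],-1],
    [[0,0,-0.001],[0.001,0,0.125],-1],
    [[0,0,-0.001],[0.001,0,0.125],-1]
  ]
}}

```text
time: 36.62
eef_pos: [0.6479, -0.2166, -0.0005]
tcp_rot: [0.637, 0.771, -0.001, -0.003]
contact_force: [1.6, -0.0, 0.7]
opening: 0.666
```

```bash
python3 - <<'E'
from h import *
c=Cam("wrist",save="pics/p10.png")
goto([*slot(-.053),-.0262],TR[2]+np.pi/2)
E
```

```text
yaw now 1.7612 pos [ 0.6497 -0.2175  0.002 ] q [-0.471  0.511  1.658  0.     0.975 -0.661]
turn [-0.0012, -0.001, -0.0006] shift [-0.0013, 0.0004, 0.0282] t 36.675
```

View pics/p10.png

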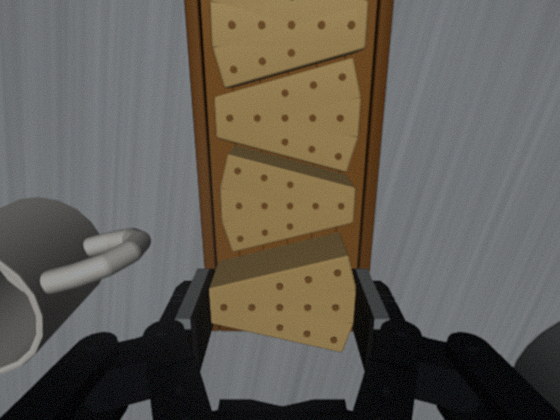

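Emit:
{"api": "arm_command", "payload": {
  "steps": [
    [[0,0,0],[-0.0005,0,0.01],-1],
    [[0,0,0],[-0.0005,0,0.018],-1],
    [[0,0,0],[-0.0005,0,0.024],-1],
    [[0,0,0],[-0.0005,0,0.0275],-1],
    [[0,0,0],[-0.0005,0,0.0275],-1],
    [[0,0,0],[-0.0005,0,0.0275],-1]
  ]
}}

```text
time: 37.42
eef_pos: [0.65, -0.2181, -0.0252]
tcp_rot: [0.637, 0.771, -0.0, -0.001]
contact_force: [0.0, 0.2, -0.4]
opening: 0.668
```

```bash
python3 - <<'E'
from h import *
c=Cam("wrist",save="pics/p11.png")
goto([*slot(-.053),-.0262],TR[2]+np.pi/2);print(c.st["contact_force"])
E
```

```text
yaw now 1.7612 pos [ 0.65   -0.2181 -0.0252] q [-0.471  0.549  1.661 -0.     0.933 -0.662]
turn [-0.0008, -0.0006, -0.0005] shift [-0.0006, 0.0003, 0.001] t 37.475
[ 0.01992651  0.2082076  -0.42941248]
```

View pics/p11.png

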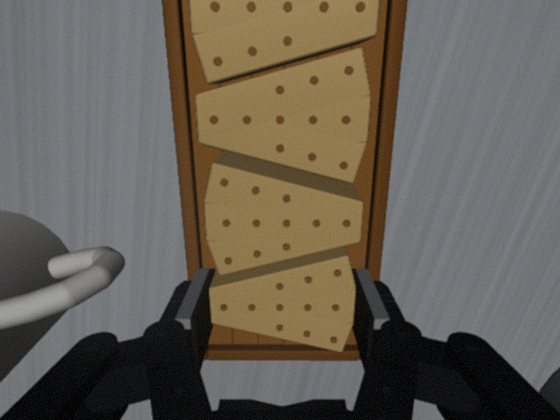

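Emit:
{"api": "arm_command", "payload": {
  "steps": [
    [[0,0,0],[0,0,0.001],-1],
    [[0,0,0],[0,0,0.001],0.6],
    [[0,0,0],[0,0,0.001],0.6],
    [[0,0,0],[0,0,0.001],0.6],
    [[0,0,0],[0,0,0.001],0.6],
    [[0,0,0],[0,0,-0.03],0.6],
    [[0,0,0],[0,0,-0.08],0.6],
    [[0,0,0],[0,0,-0.13],0.6],
    [[0,0,0],[-0.03,0,-0.17],0.7],
    [[0,0,0],[-0.04,0,-0.2],0.7],
    [[0,0,0],[-0.04,0,-0.2],0.7]
  ]
}}

```text
time: 38.85
eef_pos: [0.6595, -0.2591, 0.1788]
tcp_rot: [0.637, 0.771, 0.001, 0.003]
contact_force: [0.2, 0.2, 0.5]
opening: 0.851
```

```bash
python3 - <<'E'
from h import *
c=Cam("wrist",save="pics/p12.png")
c=Cam("side");u,v=c.proj([*slot(0),.01])[0].astype(int)
cv2.imwrite("pics/ps3.png",cv2.convertScaleAbs(cv2.resize(c.img[v-60:v+60,u-70:u+70],None,fx=5,fy=5)[:,:,::-1],alpha=1.6))
goto([.4997,.3394,.09],2.0)
E
```

```text
yaw now 1.7613 pos [ 0.6572 -0.2568  0.1735] q [-0.516  0.37   1.511  0.     1.264 -0.707]
turn [-0.0017, -0.0022, -0.2387] shift [0.6151, -0.0416, 0.0848] t 38.95
```

View pics/p12.png

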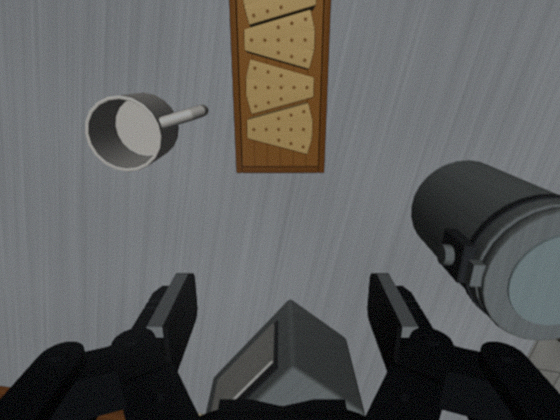

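View pics/ps3.png

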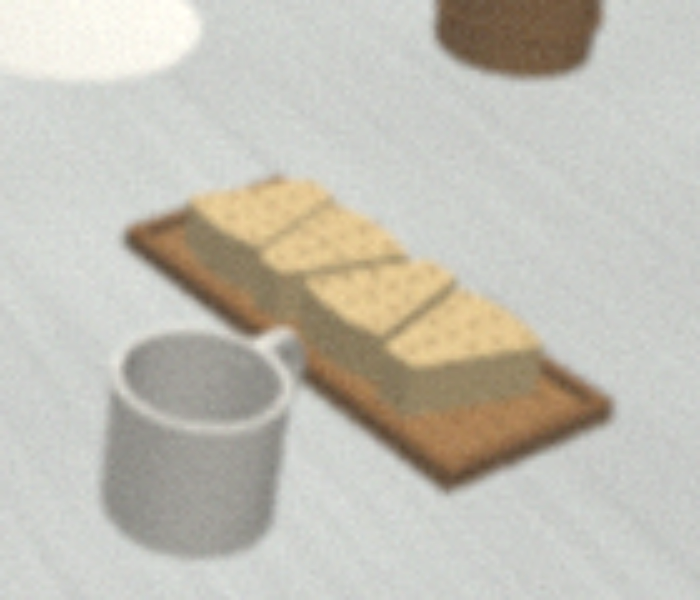

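Emit:
{"api": "arm_command", "payload": {
  "steps": [
    [[0,0,0],[0.06,0,0],1],
    [[0,0,0],[0.12,0,0],1],
    [[0,0,0],[0.18,0,0],1],
    [[0,0,0],[0.24,0,0],1],
    [[0,0,0],[0.3,0.03,0],1],
    [[0,0,0],[0.31,0.03,0],1],
    [[0,0,0],[0.31,0.03,0],1]
  ]
}}

```text
time: 39.83
eef_pos: [0.6265, 0.0543, 0.1717]
tcp_rot: [0.636, 0.772, -0.001, -0.003]
contact_force: [1.6, -0.0, -0.9]
opening: 0.999
```

```bash
python3 - <<'E'
from h import *
c=Cam("wrist",save="pics/q1.png");print(c.st["eef_pos"])
ct=Cam("top")
for C,name in ((c,"w"),(ct,"t")):
    hsv=cv2.cvtColor(cv2.medianBlur(C.img,3),cv2.COLOR_RGB2HSV)
    g=C.proj([.641,.097,.01])[0];print(name,g,hsv[int(g[1]),int(g[0])])
E
```

```text
[0.62648936 0.05433056 0.17174647]
w [307.73878846 132.54182735] [ 21  13 138]
t [235.05241807 144.97160732] [13 71 43]
```

View pics/q1.png

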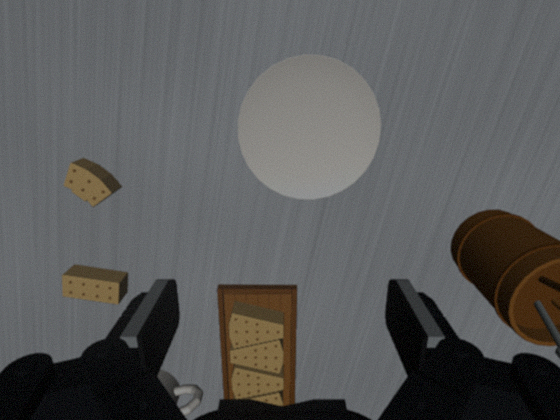

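```bash
python3 - <<'E'
from h import *
C=Cam("wrist");im=C.img.copy()
v=cv2.GaussianBlur(im,(5,5),0).astype(int)
d=(v[:,:,0]-v[:,:,2])
print(d[130,300],d[130,180],v[130,300],v[130,180])
m=((d>0)&(v.sum(2)>345)).astype(np.uint8)*255
m=cv2.morphologyEx(m,cv2.MORPH_OPEN,np.ones((5,5)))
b=max(blobs(m,3000),key=cv2.contourArea);print(b[:,0].min(0),b[:,0].max(0))
x,e=fit(C,pts(b),PLATE,.01,[.641,.097,0],rot=False);print(x,e,C.st["eef_pos"])
goto([.4997,.3394,.07],1.76)
E
```

```text
5 -5 [137 136 132] [106 110 111]
[237  52] [379 187]
[0.64142257 0.09882497] 2.9830994327593716 [0.62721892 0.05233423 0.17270577]
yaw now 1.7598 pos [0.6275 0.0519 0.1731] q [-7.900e-02  2.080e-01  1.711e+00  1.000e-03  1.226e+00 -2.680e-01]
turn [-0.0035, -0.0019, -0.0002] shift [0.3062, -0.0711, 0.1039] t 39.975
```

```bash
python3 - <<'E'
from h import *
C=Cam("wrist");im=C.img.copy()
v=cv2.GaussianBlur(im,(7,7),0).astype(int)
d=(v[:,:,0]-v[:,:,2])
for r in range(185,210,4):print(r,v[r,310],d[r,310])
m=((d>0)).astype(np.uint8)*255; m[260:]=0
m=cv2.morphologyEx(m,cv2.MORPH_OPEN,np.ones((7,7)))
b=max(blobs(m,3000),key=cv2.contourArea);print(b[:,0].min(0),b[:,0].max(0))
x,e=fit(C,pts(b),PLATE,.01,[.641,.097,0],rot=False);print(x,e,C.st["eef_pos"])
cv2.polylines(im,[hull(C,PLATE,.01,[*x,0]).astype(int)],True,(0,255,0),1);cv2.imwrite("pics/q2.png",im[:,:,::-1])
E
```

```text
185 [143 144 143] 0
189 [143 144 143] 0
193 [141 143 143] -2
197 [111 113 115] -4
201 [105 108 111] -6
205 [105 108 111] -6
209 [105 108 111] -6
[237  52] [378 186]
[0.64147999 0.09871122] 3.1254083608988243 [0.62750002 0.05185784 0.1731047 ]
```

View pics/q2.png

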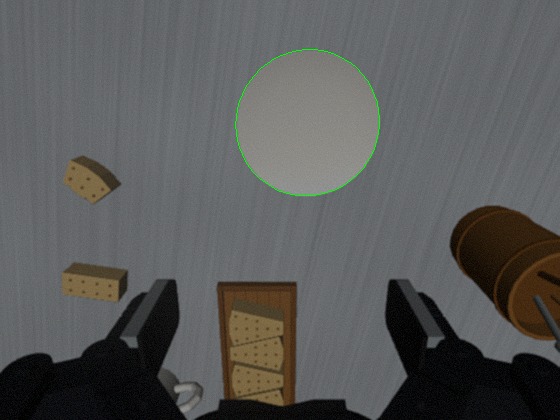

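Emit:
{"api": "arm_command", "payload": {
  "steps": [
    [[0,0,0],[0.06,-0.014,0],1],
    [[0,0,0],[0.12,-0.028,0],1],
    [[0,0,0],[0.18,-0.042,0],1],
    [[0,0,0],[0.24,-0.056,0.03],1],
    [[0,0,0],[0.306,-0.071,0.07],1],
    [[0,0,0],[0.306,-0.071,0.1],1],
    [[0,0,0],[0.306,-0.071,0.1],1],
    [[0,0,0],[0.306,-0.071,0.1],1]
  ]
}}

```text
time: 41.02
eef_pos: [0.502, 0.3381, 0.0755]
tcp_rot: [0.638, 0.77, 0.0, -0.001]
contact_force: [-0.6, -0.2, -0.9]
opening: 1.001
```

```bash
python3 - <<'E'
from h import *
C=Cam("wrist");C.img=cv2.imread("pics/q1.png")[:,:,::-1].copy()
x,c=wlook("pics/r1.png",ROUND,[.4997,.3394,0],rot=False)
goto([*x,-.034])
E
```

```text
blob [276. 208.] 4196.5 fit [0.4982, 0.338] rms px 0.84
yaw now 1.7572 pos [0.5027 0.3384 0.0767] q [0.424 0.258 1.841 0.003 1.041 0.236]
turn [0.0011, -0.0026, -0.0] shift [0.0001, -0.0047, 0.1107] t 41.125
```

View pics/r1.png

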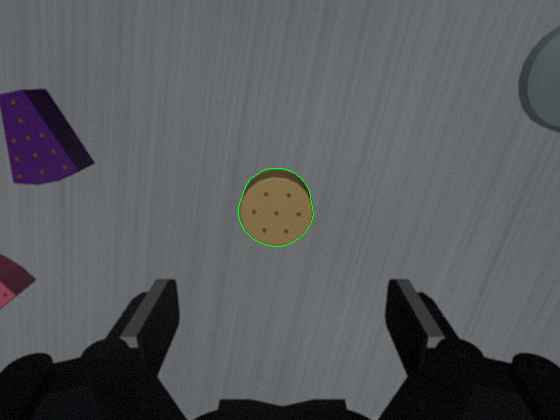

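Emit:
{"api": "arm_command", "payload": {
  "steps": [
    [[0,-0.002,0],[0,-0.0047,0.04],1],
    [[0,-0.002,0],[0,-0.0047,0.08],1],
    [[0,-0.002,0],[0,-0.0047,0.1],1],
    [[0,-0.002,0],[0,-0.0047,0.1095],1],
    [[0,-0.002,0],[0,-0.0047,0.1095],1],
    [[0,-0.002,0],[0,-0.0047,0.1095],0],
    [[0,-0.002,0],[0,-0.0047,0.1095],-1],
    [[0,-0.002,0],[0,-0.0047,0.1095],-1],
    [[0,-0.002,0],[0,-0.0047,0.1095],-1],
    [[0,-0.002,0],[0,-0.0047,0.1095],-1],
    [[0,-0.002,0],[0,-0.0047,0.1095],-1],
    [[0,-0.002,0],[0,-0.0047,0.1095],-1]
  ]
}}

```text
time: 42.62
eef_pos: [0.4995, 0.3385, -0.0312]
tcp_rot: [0.638, 0.77, 0.002, 0.001]
contact_force: [-0.3, 0.2, 5.7]
opening: 0.564
```

```bash
python3 - <<'E'
from h import *
s=get_state();print(s["opening"]*85,s["contact_force"],s["eef_pos"])
x,c=wlook("pics/r2.png",ROUND,[.4982,.338,0],rot=False)
Rt=R.from_quat(c.st["tcp_rot"]).as_matrix();print(np.r_[x-c.st["eef_pos"][:2],0]@Rt)
goto([.6415,.0983,.08],1.76)
E
```

```text
47.948586324569206 [-0.31257951  0.19052375  5.66224951] [ 0.49946246  0.3385116  -0.031214  ]
blob [281. 294.] 12345.5 fit [0.4988, 0.3384] rms px 1.65
[ 1.30776324e-05 -6.76441453e-04 -2.56631291e-06]
yaw now 1.7573 pos [ 0.4994  0.3385 -0.0312] q [4.27e-01 4.09e-01 1.88e+00 1.00e-03 8.48e-01 2.41e-01]
turn [0.0038, -0.0013, -0.0027] shift [-0.2623, 0.0955, -0.1112] t 42.675
```

View pics/r2.png

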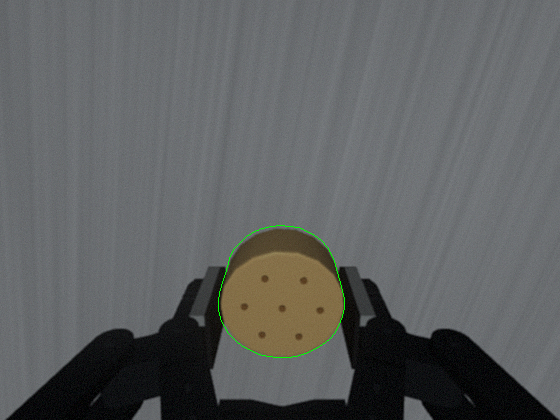

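Emit:
{"api": "arm_command", "payload": {
  "steps": [
    [[0,0,0],[0,0,-0.04],-1],
    [[0,0,0],[0,0,-0.09],-1],
    [[0.004,-0.001,-0.003],[-0.05,0.018,-0.12],-1],
    [[0.004,-0.001,-0.003],[-0.1,0.036,-0.12],-1],
    [[0.004,-0.001,-0.003],[-0.15,0.055,-0.12],-1],
    [[0.004,-0.001,-0.003],[-0.2,0.073,-0.12],-1],
    [[0.004,-0.001,-0.003],[-0.25,0.091,-0.115],-1],
    [[0.004,-0.001,-0.003],[-0.262,0.0955,-0.1],-1],
    [[0.004,-0.001,-0.003],[-0.262,0.0955,-0.08],-1],
    [[0.004,-0.001,-0.003],[-0.262,0.0955,-0.06],-1],
    [[0.004,-0.001,-0.003],[-0.262,0.0955,-0.06],-1]
  ]
}}

```text
time: 44.05
eef_pos: [0.6384, 0.1001, 0.0251]
tcp_rot: [0.636, 0.771, -0.002, -0.003]
contact_force: [-0.5, -0.3, -0.3]
opening: 0.568
```

```bash
python3 - <<'E'
from h import *
C=Cam("wrist",save="pics/r3.png")
goto([.6415,.0983,-.0256],1.76)
v=cv2.GaussianBlur(C.img,(5,5),0).astype(int).sum(2)
for c0 in (150,250,350,420): print(c0,[int(v[r,c0]) for r in range(60,420,20)])
E
```

```text
yaw now 1.7621 pos [0.6398 0.1    0.0269] q [-2.000e-03  4.080e-01  1.751e+00  1.000e-03  9.870e-01 -1.930e-01]
turn [-0.0037, -0.0012, 0.0021] shift [-0.002, 0.0015, 0.0525] t 44.1
150 [319, 324, 319, 318, 326, 325, 319, 317, 326, 334, 330, 324, 317, 311, 48, 40, 49, 291]
250 [311, 315, 323, 328, 361, 374, 385, 385, 394, 191, 292, 300, 299, 300, 296, 317, 321, 102]
350 [328, 321, 302, 324, 334, 372, 384, 392, 394, 404, 403, 163, 45, 38, 28, 112, 291, 36]
420 [314, 317, 323, 312, 309, 311, 299, 320, 306, 321, 311, 309, 319, 308, 33, 24, 44, 157]
```

View pics/r3.png

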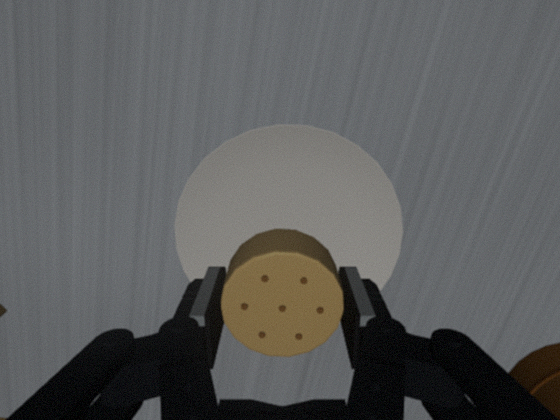

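```bash
python3 - <<'E'
from h import *
C=Cam("wrist");im=C.img.copy()
v=cv2.GaussianBlur(im,(7,7),0).astype(int)
hsv=cv2.cvtColor(im,cv2.COLOR_RGB2HSV)
m=((v.sum(2)>347)).astype(np.uint8)*255; m[300:]=0
m=cv2.morphologyEx(m,cv2.MORPH_OPEN,np.ones((7,7)))
b=max(blobs(m,3000),key=cv2.contourArea);print(b[:,0].min(0),b[:,0].max(0))
P=pts(b);P=P[P[:,1]<270]
x,e=fit(C,P,PLATE,.01,[.641,.097,0],rot=False);print(x,e)
cv2.polylines(im,[hull(C,PLATE,.01,[*x,0]).astype(int)],True,(0,255,0),1);cv2.imwrite("pics/r4.png",im[:,:,::-1])
goto([*x,-.0256],1.76)
E
```

```text
[172 123] [398 281]
[0.64171921 0.09780786] 0.7203316495863066
yaw now 1.7619 pos [0.641  0.0998 0.0283] q [-0.002  0.407  1.749  0.     0.987 -0.193]
turn [-0.0011, -0.0006, 0.0019] shift [-0.0021, 0.0004, 0.0539] t 44.15
```

View pics/r4.png

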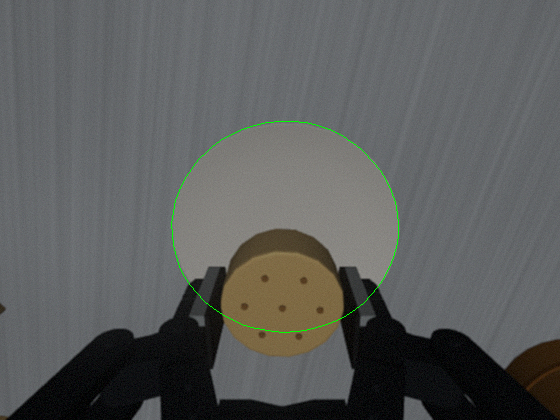

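Plate centre (0.6417, 0.0978) agrees with the earlier fit, so I lower, release and lift.

Emit:
{"api": "arm_command", "payload": {
  "steps": [
    [[0,0,0],[-0.002,0.0005,0.025],-1],
    [[0,0,0],[-0.002,0.0005,0.042],-1],
    [[0,0,0],[-0.002,0.0005,0.051],-1],
    [[0,0,0],[-0.002,0.0005,0.0535],-1],
    [[0,0,0],[-0.002,0.0005,0.0535],-1],
    [[0,0,0],[-0.002,0.0005,0.0535],-1]
  ]
}}

```text
time: 44.9
eef_pos: [0.6426, 0.0979, -0.0243]
tcp_rot: [0.636, 0.771, 0.0, 0.0]
contact_force: [-0.5, 0.4, -0.4]
opening: 0.568
```

```bash
python3 - <<'E'
from h import *
goto([.6417,.0978,-.026],1.76);print(get_state()["contact_force"])
E
```

```text
yaw now 1.7619 pos [ 0.6426  0.0979 -0.0243] q [-0.005  0.483  1.757  0.     0.901 -0.196]
turn [0.0004, -0.0003, 0.0019] shift [0.0, -0.0009, 0.0017] t 44.9
[-0.4992049   0.37626304 -0.41290096]
```

Emit:
{"api": "arm_command", "payload": {
  "steps": [
    [[0,0,0],[0,-0.001,0.0015],-1],
    [[0,0,0],[0,-0.001,0.0015],-1],
    [[0,0,0],[0,-0.001,0.0015],0.5],
    [[0,0,0],[0,-0.001,0.0015],0.5],
    [[0,0,0],[0,-0.001,0.0015],0.5],
    [[0,0,0],[0,-0.001,0.0015],0.5],
    [[0,0,0],[0,-0.001,-0.03],0.5],
    [[0,0,0],[0,-0.001,-0.08],0.5],
    [[0,0,0],[-0.05,-0.001,-0.14],0.5],
    [[0,0,0],[-0.11,-0.001,-0.2],0.5],
    [[0,0,0],[-0.17,-0.001,-0.24],0.5],
    [[0,0,0],[-0.17,-0.001,-0.24],0.5]
  ]
}}

```text
time: 46.4
eef_pos: [0.6744, -0.0713, 0.2182]
tcp_rot: [0.637, 0.771, 0.001, 0.001]
contact_force: [0.4, 0.2, -0.7]
opening: 0.75
```

```bash
python3 - <<'E'
from h import *
C=Cam("wrist",save="pics/z1.png")
C=Cam("side",save="pics/z2.png")
C=Cam("top",save="pics/z3.png");print(C.st["time"],C.st["eef_pos"])
E
```

```text
46.5 [ 0.67642005 -0.07375188  0.22104399]
```

View pics/z1.png

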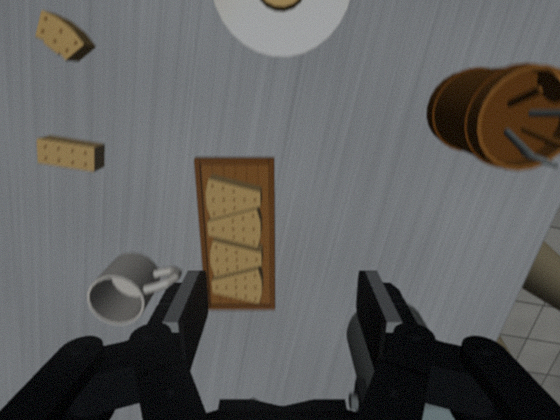

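View pics/z2.png

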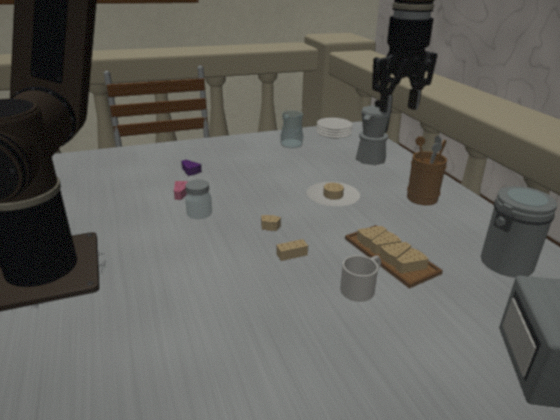

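Emit:
{"api": "arm_command", "payload": {
  "steps": [
    [[0,0,0],[0.04,-0.02,0],0.5],
    [[0,0,0],[0.07,-0.04,0],0.5],
    [[0,0,0],[0.07,-0.04,0],0.5],
    [[0,0,0],[0.07,-0.04,0],0.5]
  ]
}}

```text
time: 47.05
eef_pos: [0.6223, -0.0093, 0.2169]
tcp_rot: [0.637, 0.771, 0.001, 0.002]
contact_force: [0.2, 0.0, 0.6]
opening: 0.747
```

```bash
python3 - <<'E'
from h import *
x,C=wlook("pics/z4.png",ROUND,[.6417,.0978,0],z0=.005,rot=False,amin=800)
m=wmask(C.img)
for s,y in ((.054,TR[2]),(.019,TR[2]+np.pi),(-.017,TR[2]),(-.053,TR[2]+np.pi)):
  try:
    q,e=topfit(C,.029,[*(slot(s)-.015*np.array([np.cos(y),np.sin(y)])),y],amin=300);print(e,intray(q).round(4))
  except Exception as ex:print(ex)
im=cv2.imread("pics/z4.png")
cv2.polylines(im,[hull(C,PLATE,.01,[.6417,.0978,0]).astype(int)],True,(0,0,255),1)
for s,y in ((.054,TR[2]),(.019,TR[2]+np.pi),(-.017,TR[2]),(-.053,TR[2]+np.pi)):
  cv2.polylines(im,[hull(C,WEDGE,1e-4,[*(slot(s)-.015*np.array([np.cos(y),np.sin(y)])),y],.029).astype(int)],True,(0,255,0),1)
cv2.imwrite("pics/z4.png",im);cv2.imwrite("pics/z5.png",cv2.resize(im[0:290,150:400],None,fx=2,fy=2))
E
```

```text
blob [323.  60.] 2288.5 fit [0.6409, 0.0977] rms px 0.37
22.133666747282 [-1.1000e-03  1.1400e-02  1.5773e+00]
22.129188861714834 [-9.0000e-04  1.1300e-02  1.5788e+00]
21.92023816718487 [-3.0000e-04  6.5000e-03 -1.5816e+00]
21.919914715473606 [-3.0000e-04  6.5000e-03  4.7012e+00]
```

View pics/z5.png

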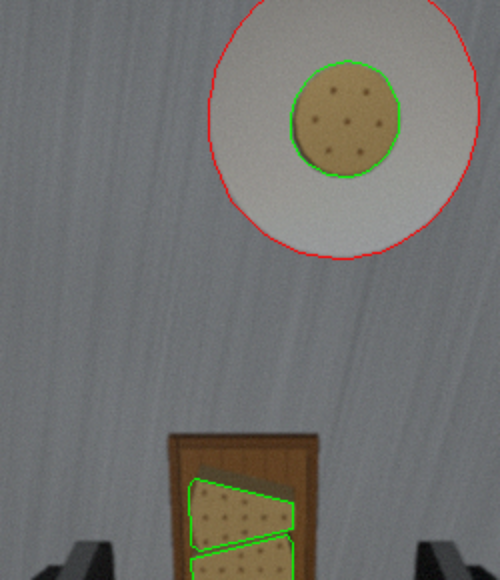

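```bash
python3 - <<'E'
from h import *
a=cv2.imread("pics/top0.png");b=cv2.imread("pics/z3.png")
for n,(u,v) in dict(broken=(271,221),finger=(317,217),cup=(372,182),pink=(183,287),purple=(131,269)).items():
    print(n,np.abs(a[v-14:v+14,u-16:u+16].astype(int)-b[v-14:v+14,u-16:u+16]).mean().round(2))
print(get_state()["contact_force"],get_state()["dq"].round(3))
sign_off()
E
```

```text
broken 61.62
finger 62.72
cup 36.35
pink 34.93
purple 29.71
[ 0.49887851 -0.50219812  0.9871881 ] [-0.013  0.004 -0.014  0.001  0.002  0.001]
the job is handed in; nothing more can be done
```

View pics/z3.png

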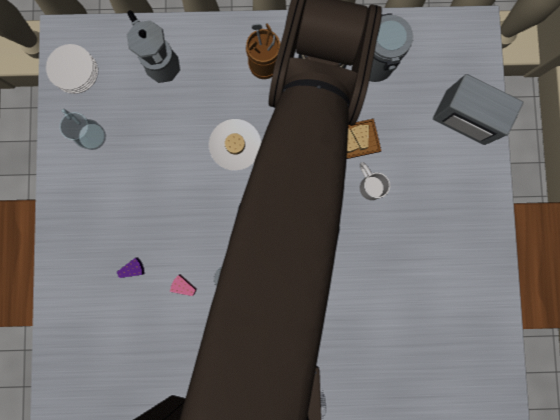

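I packed the four whole wedges in the tray in one row, alternately head to tail, then laid the round piece on the plate. I handed the job in at about 47 s of the 122 s allowed.

**Fingertip offset:** the fingertips really end about 36 mm short of the reported TCP. I found this in the side camera and confirmed it with a light touch on the table (about 7 N), then allowed for it in every move.

**What the last checks showed:**
- **Wedges:** the pictures show all four lying flat and straight. Two were fitted in the tray at 54 mm and −17 mm along the row, both within 1 mm of its centre line and under 0.3° off straight. The other two, placed with the wide end the other way, were checked only by eye against their intended outlines and positions (about 19 mm and −53 mm), with small gaps between neighbours.
- **Round piece:** it fits within about 1 mm of the plate centre I measured.
- **Forces:** contact force was below about 8 N whenever I read it.

**Checks that failed:**
- **Final wedge fit:** the last fit of the individual wedges gave meaningless values, because neighbouring wedges merged into one patch of colour.
- **Before-and-after comparison:** I compared the top view before and after to confirm the untouched things. It gave large differences everywhere and proved nothing: the arm hid the broken wedge and the finger, and the image patches elsewhere also changed.
- **Untouched things:** by eye in the later pictures, the broken wedge, the finger, the demitasse and the pink and purple look-alikes are where they started. No force reading suggested a knock.

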